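# Set the model and bolt the casting frame

### The arm

A 6-joint arm with a two-finger parallel gripper is mounted at the origin on the work surface. World frame = base frame: x ahead of the robot, y to its left, z up, the work surface at z = 0. Lengths are in m, angles in rad, forces in N, time in s.
With the tool pointing down it reaches from about 0.3 to 0.775 m from the base axis. Payload 14.6 kg.
Tool frame: the origin (TCP) lies midway between the tips of the shut fingers; the grasp point (between the pads) lies 19 mm behind it; z points along the fingers, y is the direction in which the jaws open and shut (so a half turn about z gives the same grasp; the last joint's range is limited). The gripper opens to 94 mm and grips with 3 to 60 N. Pads are 16 mm wide; open, the fingers measure 119 mm over their backs; the gripper's body (75 mm by 177 mm) begins 78 mm behind the grasp point.
Start: joints at [-1.358, 0.3, 1.521, -0, 1.321, -0.067], TCP at [0.152, -0.529, 0.205] pointing down, gripper open.
Joint ranges: [-3.03, 3.03], [-0.79, 2.21], [0.23, 2.52], [-1.04, 4.18], [0, 3.07], [-2.55, 2.55]. Speed limits (rad/s): [2.22, 2.22, 2.57, 3.14, 3.14, 3.14].

### API

Orientations are given as a unit quaternion [x, y, z, w].
In Python, from cell import get_state, snapshot, job gives the robot as it stands. The module is installed in compiled form; this text tells all that it offers.
- The arm moves only by the tool servo_tool, never from a script. Its argument "targets" is a list that holds one entry, the list of rows, each a list of 5 numbers: the shift along the tool's x, y, z in units of 30 mm (1.0 is 30 mm), then the turn about the tool's z in units of 5 degrees (1.0 is 5 degrees), then the opening, from 0 (shut) to 1 (fully open). A call has 1 to 8 rows; each row is the pose to reach, as a shift and turn from the pose measured when the call began, along the tool's axes at that moment; what a row does not reach only later rows make up. A row lasts 1/12 s, in which the tool goes at most 41.7 mm and 7.16 degrees, less where a joint would pass 70% of its speed; a pose out of reach is approached as far as the arm can. A call with a gripper value outside its range is refused whole. The fingers move at their own pace and stop on an object; the grip force is fixed at half the most. Time passes only in rows, so rows that repeat a pose let the fingers close. It gives the time, the measured TCP pose, the force and the opening at its end, in the units of the state.
- get_state(): the state, without advancing time (a new reading comes with each control period).
- snapshot(name): name is "scene" or "top" or "wrist"; returns a dict with "frame" (384x512x3 uint8, red, green, blue), "depth" (384x512 float32, m along the optical axis (not along the pixel's ray), 0 where there is no reading), "fx", "fy", "cx", "cy" (pixels), "view" (4x4, takes a point from world to camera coordinates); the wrist camera has in their place "hand_eye" (4x4, takes a point from camera to tool coordinates, whose origin is the TCP and whose axes are the flange's). Camera axes: x right, y down, z forward; pixel columns grow to the right and rows downward; lengths in m; the calibration is good to about 2 mm. A picture is of the moment at which its call begins: read the wrist's pose just before it.
- job.job_done(): hands the job in, once; it reports no verdict.
The state is a dict: "t": time; "joint_pos": joint angles; "qvel": joint speeds; "effort": joint torques, N m; "position": TCP position; "orientation": TCP orientation; "wrist_force": force on the tool from outside, world axes, zero at the start; "ft_torque": the same for the moment, N m; "grip_width": finger opening in m.
Only numpy, scipy, OpenCV 4.12 (cv2) and the standard library are available. Lean on these libraries where they do the work, as an engineer would, in place of code of your own. Each camera call takes 0.05 s, during which the arm holds its last target.

### The job

Get the casting frame ready for pouring: set the tan model block with the dome down upright and square on the pencilled outline inside the frame, not dropping it, then swing the gate fully shut, slide its bolt across to the stop and turn the red-knobbed handle right down into the notch, so that the gate is locked. Do not knock the lamp that hangs over the bolt, and leave everything else on the bench where it stands, the other model block included.

Things in the scene. Friction and masses are not known exactly. Their poses are not given: they have to be found in the camera images.
- frame: Casting frame, fixed: plywood baseboard 300 x 218 x 12, walls 18 thick up to 112 above the bench, open top, white inside (200 x 182). Origin on the bench. Its x runs along the gate from hinge to latch end, its y from the gate into the frame, z up. The gate's outer face, when shut, is at y = -100; jamb x 102 to 152, baseboard y -100 to 118.
- outline (a point): Centre of the pencilled rectangle (124 x 64, long side along the frame's x) on the baseboard inside the frame, 12 above the bench, where the domed model goes; axes are the frame's. Free space around: 100 to the side walls, 91 to the back wall and to the gate's inner face when shut.
- hinge (a point): Point on the gate's upright hinge line, at the gate's top (112 above the bench), at x = -100, y = -100 of the frame; axes are the frame's. The gate (198 long, 18 thick, from 14 to 112 above the bench) swings outward about it, to the frame's -y. Its outer face passes through this line; from 0 to 95 mm along it the face is clear apart from flat hinge leaves.
- keeper (a point): Centre of the steel keeper staple (22 long, opening 24 x 26) on the jamb: on the bolt's line when the gate is shut, at x = 124, y = -113, 85 above the bench in the frame's axes. The rod has a round end and enters even with the gate some 5 mm ajar.
- knob (a point): Centre of the red ball knob, 26 across, on the bolt's handle (10 mm round stem), 75 from the rod's axis. The rod lies along the gate's outer face, 13 in front of it and 85 above the bench; the knob's plane is 125 (bolt drawn back) to 175 (across) along the gate from the hinge.
- gate (a joint): Angle of the gate: 0 shut (hard stop), grows as it swings outward, to 1.4 rad; starts 0.5 to 1.0. Friction holds it where it is left (0.22 N m). Seen from above it turns counter-clockwise to shut.
- bolt (a joint): Travel of the bolt in m: 0 drawn back, 0.050 fully across (hard stop); starts 0 to 0.008. It slides along the gate, away from the hinge, with 2.5 N of friction, and reaches into the keeper from about 0.02. With the gate open and the bolt out, the rod would hit the keeper.
- bolt_handle (a joint): Turn of the handle about the rod: at 0 it leans outward from the gate 35 deg from upright, grows as it turns outward and down: 0.96 level, 1.48 fully down (hard stop, 30 deg below level). Friction holds it. Starts 0 to 0.25. Its cradle's front wall stops it at about 0.9, except in the notch, where it goes right down: bolt at 0.044 or more.
- lamp: Bench lamp, fixed: origin on the bench under the middle of its flat head; black round foot (110 across) and upright 16 mm pole to 270 high at 200 along its x, and a level arm from the pole to the head. Do not knock it.
- lamp_head (a point): Centre of the underside of the lamp's flat black head, 240 above the bench: 180 (along the lamp's x, nearly the frame's x) x 50 x 30 thick. It hangs over the shut gate's bolt, right beside the raised knob, so that the knob can be reached only with the tool leaning outward from the gate, about 30 to 45 deg from upright.
- model_mid (a point): Middle of the tan block (120 x 60 x 50) of the domed model: 25 above its underside. A dome of 27 radius and a short stem stand on its top (77 high in all); x along its length, z up. 0.34 to 0.63 kg. It stands loose on the bench; grip it across its 60 mm width.
- other_model_mid (a point): Middle of the other tan block (120 x 60 x 50), with a stepped square form on top (76 high) in place of the dome: 25 above its underside. It may stand at either of the two places. Leave it alone.
- stopper_mid (a point): Middle of a round white plaster piece, 76 across and 38 high, loose. Leave it alone.
- bucket: White lidded bucket with a yellow band, 152 across and 158 high, loose; origin at the centre of its underside. Leave it alone.
- scraper: Scraper with wooden handle and steel blade, 170 long, lying on the bench; origin at its middle, on the bench. Leave it alone.
- brush_pot: Brown pot of brushes, 86 across, 190 high with its brushes; origin at the centre of its underside. Leave it alone.
There are look-alikes about, which are no part of the job. What is shaped like the part that bears model_mid but purple or turquoise is not meant.

How it is judged:
By the outcome, as a careful person would: the job done as asked, in the order asked, and still so for the second after the job is handed in, with the robot touching nothing.
It also fails if it takes over 72 s, if anything falls off the work surface, if the arm or the gripper's body presses on something with over 40 N, if the wrist force passes 120 N, or if a joint passes its speed limit or range.

## Working session

There is one attempt and no reset: what is moved stays moved. The work goes in short steps, Python scripts to look and compute and a tool call to move; the robot and the scene stay as the last step left them, time stands still between calls to the robot, and variables do not carry over. Pictures are saved under pics/ and viewed, and the job is handed in when it is done.

Besides the shell and the picture viewer there is one more tool, called as name(argument=value, ...) on one line, values as JSON. servo_tool: Moves the arm, as the interface text tells. Its arguments: {"type":"object","properties":{"targets":{"type":"array","items":{"type":"array","items":{"type":"array","items":{"type":"number"}}}}},"required":["targets"]}

```bash
mkdir -p pics; ls; python3 - <<'E'
from cell import get_state, snapshot
import cv2,pickle
print(get_state())
for n in ["scene","top","wrist"]:
    s=snapshot(n); cv2.imwrite(f"pics/{n}0.png",s["frame"][:,:,::-1]); pickle.dump(s,open(f"{n}0.pkl","wb"))
    print(n,s["fx"],s["fy"],s["cx"],s["cy"],s.get("view",s.get("hand_eye")))
E
```

```text
pics
{'t': 0.0, 'joint_pos': array([-1.35758356e+00,  3.00457780e-01,  1.52161369e+00,  1.14749766e-06,
        1.32070176e+00, -6.66155682e-02]), 'qvel': array([-0.00038678,  0.0012214 , -0.0018054 , -0.00094604,  0.00220713,
       -0.00014212]), 'effort': array([ 1.63982645e-04, -5.31802154e+01, -3.52738059e+01,  7.08356453e-02,
        2.43719341e-02, -1.11391141e-04]), 'position': array([ 0.15183534, -0.52833822,  0.20487985]), 'orientation': array([ 9.90227817e-01,  1.39457956e-01, -4.26742132e-05, -5.88743504e-04]), 'wrist_force': array([-0.10352579, -0.89704542, -0.0203276 ]), 'ft_torque': array([ 0.02919128, -0.02050628,  0.06983893]), 'grip_width': 0.0943191570027738}
scene 418.9552819752486 418.9552819752486 257.0329389910344 189.56076054290503 [[-0.6292921   0.77708891 -0.01114815  0.32778692]
 [ 0.65990596  0.52670965 -0.53581812 -0.23244739]
 [-0.41050648 -0.34454284 -0.84425983  1.70149719]
 [ 0.          0.          0.          1.        ]]
top 362.2952214339378 362.2952214339378 253.2884436187874 192.60310426040454 [[-1.32267548e-02 -9.99834597e-01 -1.24832321e-02  4.31025193e-04]
 [-9.90496926e-01  1.48104059e-02 -1.36735113e-01  4.89423607e-01]
 [ 1.36897379e-01  1.05560412e-02 -9.90528989e-01  1.37673832e+00]
 [ 0.00000000e+00  0.00000000e+00  0.00000000e+00  1.00000000e+00]]
wrist 293.6192200993168 293.6192200993168 256.26898498991494 187.6732795533867 [[ 4.30529606e-04 -9.64083929e-01 -2.65597424e-01  7.80293140e-02]
 [ 9.99999900e-01  4.48264326e-04 -6.15544336e-06 -2.88927909e-04]
 [ 1.24992214e-04 -2.65597395e-01  9.64084025e-01 -1.77696436e-01]
 [ 0.00000000e+00  0.00000000e+00  0.00000000e+00  1.00000000e+00]]
```

View pics/scene0.png

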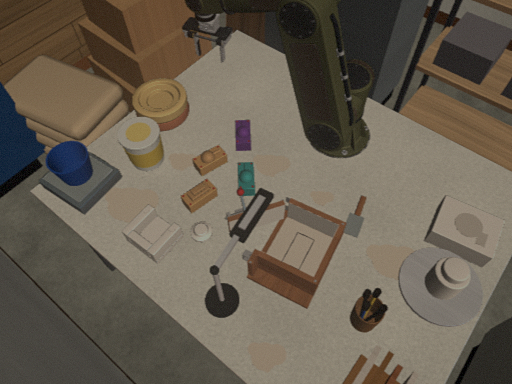

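View pics/top0.png

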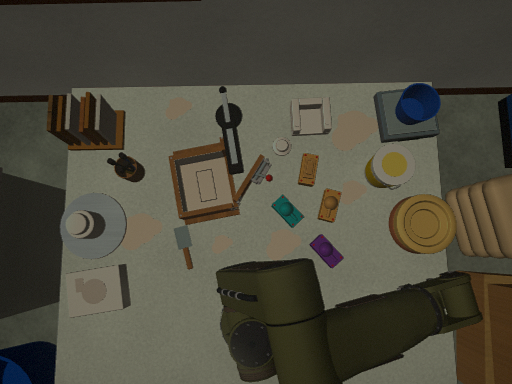

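View pics/wrist0.png

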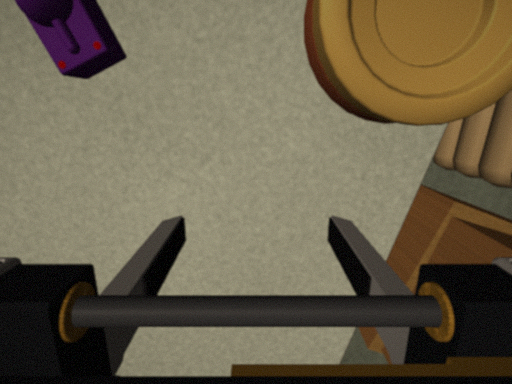

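Candidates for the domed tan block in the top view: tan (330,205), tan (309,169), turquoise (288,211) and purple (326,251). I'll check them in close crops.

```bash
python3 - <<'E'
import cv2,numpy as np
t=cv2.imread("pics/top0.png"); s=cv2.imread("pics/scene0.png")
a=cv2.resize(t[80:260,160:360],(800,720)[0:2],interpolation=cv2.INTER_CUBIC)[:,:]
cv2.imwrite("pics/c1.png",cv2.resize(t[130:270,260:350],None,fx=4,fy=4,interpolation=2))
cv2.imwrite("pics/c2.png",cv2.resize(t[80:225,160:290],None,fx=4,fy=4,interpolation=2))
cv2.imwrite("pics/c3.png",cv2.resize(s[120:310,170:360],None,fx=3.1,fy=3.1,interpolation=2))
E
```

```text
(no output)
```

View pics/c1.png

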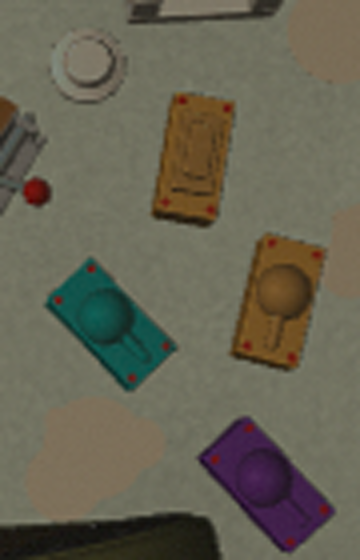

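View pics/c2.png

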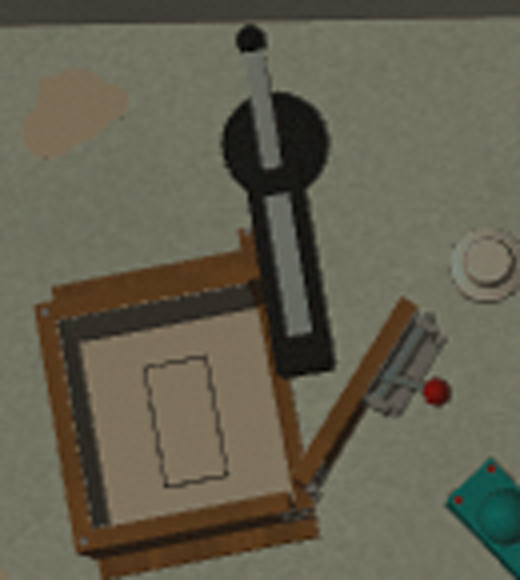

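View pics/c3.png

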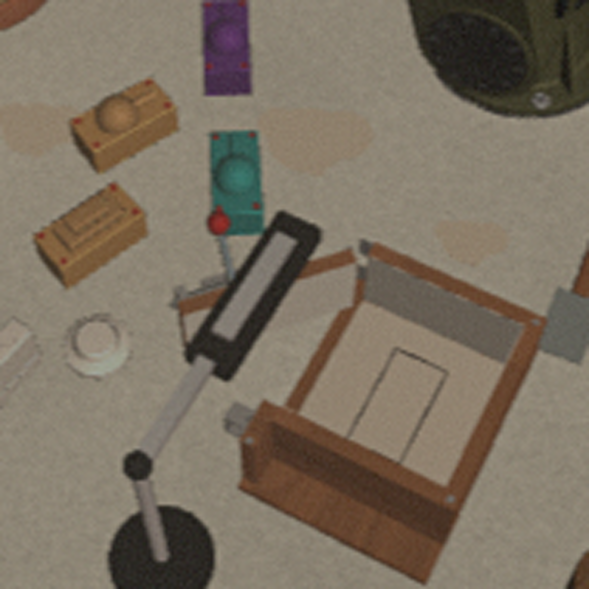

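The domed tan block is at top (330,205). The tan one at (309,169) is stepped, so I leave it. Now I'll measure.

```bash
cat > h.py <<'E'
import numpy as np,pickle,cv2
from scipy.spatial.transform import Rotation as R
def cloud(s,T=None):
    d=s["depth"]; v,u=np.mgrid[:d.shape[0],:d.shape[1]]
    P=np.stack([(u-s["cx"])/s["fx"]*d,(v-s["cy"])/s["fy"]*d,d],-1)
    if "view" in s: M=np.linalg.inv(s["view"])
    else: M=T@s["hand_eye"]
    return P@M[:3,:3].T+M[:3,3]
def tcpT(st):
    T=np.eye(4);T[:3,:3]=R.from_quat(st["orientation"]).as_matrix();T[:3,3]=st["position"];return T
def rect(P):
    (c,wh,a)=cv2.minAreaRect(P[:,:2].astype(np.float32)*1000); return np.round(c,1),np.round(wh,1),a
E
python3 - <<'E'
from h import *
for n in ["top","scene"]:
    s=pickle.load(open(n+"0.pkl","rb"));P=cloud(s);f=s["frame"].astype(int);hsv=cv2.cvtColor(s["frame"],cv2.COLOR_RGB2HSV)
    r,g,b=f[...,0],f[...,1],f[...,2];z=P[...,2]
    print(n)
    if n=="top": boxes=dict(dome=(185,225,315,345),step=(150,190,295,322)); fb=(138,222,165,242); lb=(80,176,215,246); kb=(170,186,260,276)
    else: boxes=dict(dome=(144,176,190,230),step=(176,212,178,220)); fb=(190,306,245,350); lb=(185,245,228,276);kb=(184,196,236,246)
    for k,(a,bb,c,d) in boxes.items():
        Q=P[a:bb,c:d].reshape(-1,3); t=Q[(abs(Q[:,2]-.05)<.006)]
        print(k,rect(t),np.median(t[:,2]))
        u=Q[Q[:,2]>.065]; print("  hi",u.mean(0),u[:,2].max())
    a,bb,c,d=fb; Q=P[a:bb,c:d].reshape(-1,3); t=Q[abs(Q[:,2]-.112)<.006]; print("wall",rect(t),len(t),np.median(t[:,2]))
    a,bb,c,d=lb; Q=P[a:bb,c:d].reshape(-1,3); t=Q[abs(Q[:,2]-.272)<.01]; print("lamp",rect(t),np.median(t[:,2]))
    a,bb,c,d=kb; m=(r>90)&(r>2*g);m2=np.zeros_like(m);m2[a:bb,c:d]=m[a:bb,c:d]; Q=P[m2];print("knob",len(Q),Q.mean(0),Q.max(0),Q.min(0))
E
```

```text
top
dome (array([ 436.3, -298.7]), array([ 60.9, 119.9]), 74.76158905029297) 0.05058175778339691
  hi [ 0.43606218 -0.28692473  0.13779266] 1.430625989764996
step (array([ 578.8, -222.2]), array([ 59.8, 119.5]), 78.7132339477539) 0.05099003192288132
  hi [ 0.56840876 -0.21518015  0.11610685] 1.430625989764996
wall (array([540.8, 169.6]), array([265.6, 247.8]), 11.078070640563965) 943 0.11238501943125945
lamp (array([673.6,  69.6]), array([301.1,  46.7]), 9.066549301147461) 0.26583967928047936
knob 16 [ 0.52840959 -0.05932982  0.15353609] [ 0.53638018 -0.0539396   0.15898677] [ 0.52086803 -0.06478385  0.14683926]
scene
dome (array([ 439.4, -296. ]), array([ 64.3, 121.1]), 75.0905990600586) 0.04944703484362467
  hi [ 0.48075614 -0.25589377  0.13604311] 1.3156104234501262
step (array([ 580.1, -219. ]), array([ 63.2, 121.4]), 78.87184143066406) 0.04968644045555526
  hi [ 0.59790171 -0.19340787  0.11354484] 1.3156104234501262
wall (array([551.9, 135.1]), array([272.5, 324.8]), 11.28364086151123) 1355 0.11206479017711857
lamp (array([632.1,  66.3]), array([209.,  47.]), 8.666539192199707) 0.26572054081012775
knob 32 [ 0.53128857 -0.06067122  0.15058424] [ 0.54196333 -0.0519977   0.16108903] [ 0.47172162 -0.11799558  0.04835678]
```

```bash
python3 - <<'E'
from h import *
for n in ["top","scene"]:
    s=pickle.load(open(n+"0.pkl","rb"));P=cloud(s);g=cv2.cvtColor(s["frame"],cv2.COLOR_RGB2GRAY).astype(float);z=P[...,2]
    # outline
    a,b,c,d=(165,206,192,222) if n=="top" else (228,276,280,318)
    bl=cv2.medianBlur(g.astype(np.uint8),9).astype(float)
    m=np.zeros_like(z,bool); m[a:b,c:d]=(bl-g>18)[a:b,c:d]; m&=abs(z-.012)<.012
    # intersect with plane z=.012 for accuracy
    M=np.linalg.inv(s["view"]);v,u=np.nonzero(m);ray=np.stack([(u-s["cx"])/s["fx"],(v-s["cy"])/s["fy"],np.ones(len(u))],-1)@M[:3,:3].T
    Q=M[:3,3]+ray*((.012-M[2,3])/ray[:,2])[:,None]
    print(n,"outline",rect(Q),len(Q),np.median(z[m]))
    # wall-top points in frame region, fit template
    W=P[(abs(z-.112)<.005)]
    c0=np.array([.565,.165]); W=W[np.linalg.norm(W[:,:2]-c0,axis=1)<.2]
    np.save(n+"_W.npy",W)
    from scipy.optimize import minimize
    def fr(p,W):
        ct,st=np.cos(p[2]),np.sin(p[2]);D=W[:,:2]-p[:2];return np.c_[D[:,0]*ct+D[:,1]*st,-D[:,0]*st+D[:,1]*ct]
    def cost(p):
        F=fr(p,W);x,y=F.T
        def box(x0,x1,y0,y1):return np.hypot(np.maximum(0,np.maximum(x0-x,x-x1)),np.maximum(0,np.maximum(y0-y,y-y1)))
        dd=np.minimum(np.minimum(box(-.118,-.1,-.1,.118),box(.1,.118,-.1,.118)),box(-.118,.118,.1,.118))
        return np.minimum(dd,.01).sum()
    best=min((minimize(cost,[.55+dx,.16+dy,.17],method="Nelder-Mead",options=dict(xatol=1e-5,fatol=1e-6)) for dx in (-.02,0,.02) for dy in(-.02,0,.02)),key=lambda r:r.fun)
    print("frame",best.x,np.degrees(best.x[2]),best.fun/len(W))
    ct,st=np.cos(best.x[2]),np.sin(best.x[2]);print(" outline c pred",best.x[0]-.009*st,best.x[1]+.009*ct)
    L=P[(abs(z-.27)<.012)]
    c=L[(np.linalg.norm(L[:,:2]-[.63,.07],axis=1)<.2)]
    F=fr(best.x,c);print("lamp in frame",np.percentile(F,[0,2,98,100],axis=0).round(4).tolist())
    L=P[(abs(z-.112)<.005)]
E
```

```text
top outline (array([526.1, 180.8]), array([126.6,  66.9]), 10.563104629516602) 102 0.013563222627361649
frame [0.5277973  0.17097495 0.18640422] 10.680175000591586 0.0025546078977880236
 outline c pred 0.526129363964274 0.17981904623215783
lamp in frame [[-0.0258, -0.1517], [-0.0209, -0.1484], [0.2627, -0.1021], [0.2749, -0.0984]]
scene outline (array([521.7, 180.3]), array([116.9,  67.1]), 11.170760154724121) 123 0.013036792576564427
frame [0.52904094 0.17374371 0.19223273] 11.014123911254888 0.0017381027489853445
 outline c pred 0.5273214801003562 0.18257793337070735
lamp in frame [[-0.0253, -0.1517], [-0.0186, -0.1484], [0.2686, -0.1025], [0.2756, -0.0983]]
```

```bash
cat >> h.py <<'E'
def plan(p,az=None,n=8,d=None):
    """print shift (units) and turn units from current pose to world p, tool x azimuth az deg; """
    from cell import get_state
    st=get_state();T=tcpT(st);Rm=T[:3,:3]
    sh=Rm.T@(np.array(p)-T[:3,3])/.03
    a0=np.degrees(np.arctan2(Rm[1,0],Rm[0,0]))
    tu=0 if az is None else -(((az-a0)+180)%360-180)/5
    print("t %.2f pos %s az %.2f tilt z %s q %s w %.4f F %s"%(st["t"],st["position"].round(4),a0,Rm[:,2].round(4),st["joint_pos"].round(3),st["grip_width"],st["wrist_force"].round(1)))
    print("shift",sh.round(2),"turn",round(tu,2),"rows",round(np.linalg.norm(sh)/1.39,1),round(abs(tu)/1.43,1))
E
python3 -c "
from h import *
plan([.437,-.298,.16],-15.2)"
python3 - <<'E'
import cv2
s=cv2.imread("pics/scene0.png");cv2.imwrite("pics/c4.png",cv2.resize(s[0:100,170:290],None,fx=5,fy=5,interpolation=2))
E
```

```text
t 0.15 pos [ 0.1518 -0.5284  0.205 ] az 16.03 tilt z [-2.e-04  8.e-04 -1.e+00] q [-1.358  0.3    1.521 -0.     1.321 -0.067] w 0.0939 F [ 0.5  0.6 -0.2]
shift [11.26 -4.76  1.51] turn 6.25 rows 8.9 4.4
```

View pics/c4.png

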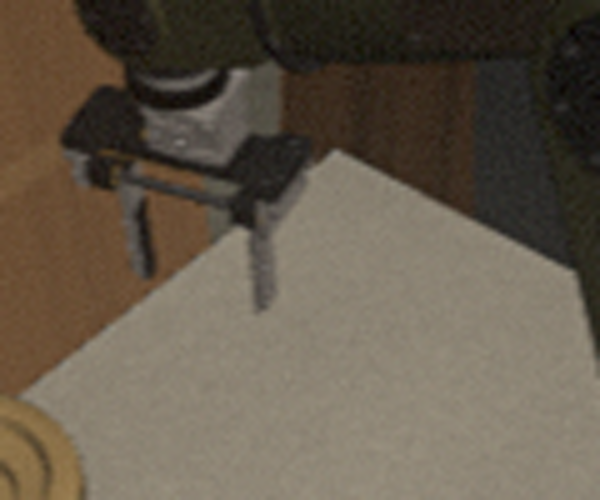

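servo_tool(targets=[[[1.2,-0.5,0,1,1],[2.4,-1.0,0,2,1],[3.6,-1.5,0,3,1],[4.8,-2.0,0,4,1],[6.0,-2.5,0,5,1],[7.2,-3.0,0,6,1],[8.4,-3.5,0,6.25,1],[9.6,-4.0,0,6.25,1]]])

```text
t: 0.82
position: [0.3967, -0.332, 0.2051]
orientation: [0.991, -0.133, -0.0, -0.0]
wrist_force: [0.8, -0.2, -0.2]
grip_width: 0.0944
```

```bash
python3 -c "
from h import *
plan([.437,-.298,.11],-15.2)"
```

```text
t 0.82 pos [ 0.3967 -0.332   0.2051] az -15.33 tilt z [-2.e-04  9.e-04 -1.e+00] q [-7.680e-01  2.280e-01  1.613e+00  1.000e-03  1.302e+00  1.070e+00] w 0.0944 F [ 0.8 -0.2 -0.2]
shift [ 1.   -1.45  3.17] turn -0.03 rows 2.6 0.0
```

servo_tool(targets=[[[0.5,-0.75,0,0,1],[1.0,-1.45,0,0,1],[1.0,-1.45,0,0,1],[1.0,-1.45,0,0,1]]])

```text
t: 1.15
position: [0.4376, -0.2972, 0.2048]
orientation: [0.991, -0.132, -0.0, -0.001]
wrist_force: [-0.0, 0.3, -0.4]
grip_width: 0.0939
```

```bash
python3 - <<'E'
from h import *
from cell import get_state,snapshot
st=get_state();s=snapshot("wrist");cv2.imwrite("pics/w1.png",s["frame"][:,:,::-1])
P=cloud(s,tcpT(st));h=cv2.cvtColor(s["frame"],cv2.COLOR_RGB2HSV)
z=P[...,2];m=(abs(z-.05)<.004)&(h[...,0]<25)&(h[...,1]>90)&(np.linalg.norm(P[...,:2]-[.437,-.298],axis=-1)<.085)
print(rect(P[m]),m.sum(),np.median(z[m]))
plan([.437,-.298,.011],-15.2)
E
```

```text
(array([ 438.3, -298.1]), array([ 59.6, 119.3]), 73.806640625) 3103 0.04826365184780074
t 1.20 pos [ 0.437  -0.2979  0.2049] az -15.28 tilt z [-7.0e-04  1.1e-03 -1.0e+00] q [-0.668  0.254  1.581  0.     1.308  1.17 ] w 0.0941 F [0.6 0.4 0.2]
shift [0.01 0.01 6.46] turn -0.02 rows 4.7 0.0
```

View pics/w1.png

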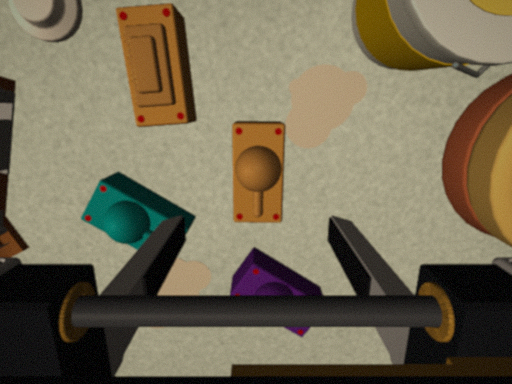

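The wrist view shows the domed tan block at (258,172) between the fingers, with clear space for them on both sides. Going down to grip.

servo_tool(targets=[[[0.02,0,1.3,0.1,1],[0.03,0,2.6,0.1,1],[0.03,0,3.9,0.1,1],[0.03,0,5.2,0.1,1],[0.03,0,6.1,0.1,1],[0.03,0,6.46,0.1,1],[0.03,0,6.46,0.1,1]]])

```text
t: 1.78
position: [0.4361, -0.298, 0.0092]
orientation: [0.99, -0.138, -0.002, -0.001]
wrist_force: [-0.1, 0.0, 0.9]
grip_width: 0.0939
```

servo_tool(targets=[[[0,0,0,0,0.3],[0,0,0,0,0.3],[0,0,0,0,0.3],[0,0,0,0,0.3],[0,0,0,0,0.3],[0,0,0,0,0.3]]])

```text
t: 2.28
position: [0.4364, -0.2982, 0.0099]
orientation: [0.99, -0.138, -0.002, -0.001]
wrist_force: [-1.5, 1.8, 5.5]
grip_width: 0.0597
```

servo_tool(targets=[[[0,0,-0.3,0,0],[0,0,-1.0,0,0],[0,0,-2.0,0,0],[0,0,-3.2,0,0],[0,0,-4.4,0,0],[0,0,-5.6,0,0],[0,0,-6.3,0,0],[0,0,-6.5,0,0]]])

```text
t: 2.95
position: [0.4377, -0.2992, 0.2092]
orientation: [0.99, -0.138, 0.001, 0.0]
wrist_force: [0.3, -0.8, -4.4]
grip_width: 0.0597
```

```bash
python3 -c "
from h import *
plan([.37,-.1,.205],10.8)
plan([.36,.149,.205],10.8)"
```

```text
t 2.95 pos [ 0.4377 -0.2992  0.2092] az -15.84 tilt z [ 1.3e-03 -8.0e-04 -1.0e+00] q [-0.669  0.252  1.573  0.     1.315  1.178] w 0.0597 F [ 0.3 -0.8 -4.4]
shift [-3.98 -5.77  0.13] turn -5.33 rows 5.0 3.7
t 2.95 pos [ 0.4377 -0.2992  0.2092] az -15.84 tilt z [ 1.3e-03 -8.0e-04 -1.0e+00] q [-0.669  0.252  1.573  0.     1.315  1.178] w 0.0597 F [ 0.3 -0.8 -4.4]
shift [ -6.57 -13.67   0.12] turn -5.33 rows 10.9 3.7
```

servo_tool(targets=[[[-0.3,-0.4,0,-0.5,0],[-0.9,-1.2,0,-1.3,0],[-1.6,-2.2,0,-2.1,0],[-2.3,-3.3,0,-2.9,0],[-3.0,-4.4,0,-3.7,0],[-3.7,-5.5,0,-4.5,0],[-4.1,-6.5,0,-5.3,0],[-4.4,-7.4,0,-5.3,0]]])

```text
t: 3.62
position: [0.3697, -0.0477, 0.2079]
orientation: [0.995, 0.095, -0.0, 0.0]
wrist_force: [0.7, 0.6, -5.4]
grip_width: 0.0599
```

```bash
python3 -c "
from h import *
plan([.36,.149,.205],10.8)
plan([.526,.181,.205],10.8)"
```

```text
t 3.62 pos [ 0.3697 -0.0477  0.2079] az 10.93 tilt z [-3.e-04 -2.e-04 -1.e+00] q [-0.226 -0.112  1.965 -0.     1.288  1.154] w 0.0599 F [ 0.7  0.6 -5.4]
shift [ 0.92 -6.5   0.1 ] turn 0.03 rows 4.7 0.0
t 3.62 pos [ 0.3697 -0.0477  0.2079] az 10.93 tilt z [-3.e-04 -2.e-04 -1.e+00] q [-0.226 -0.112  1.965 -0.     1.288  1.154] w 0.0599 F [ 0.7  0.6 -5.4]
shift [ 6.56 -6.5   0.09] turn 0.03 rows 6.6 0.0
```

servo_tool(targets=[[[0.3,-1.1,0,0,0],[0.6,-2.3,0,0,0],[0.9,-3.5,0,0,0],[0.9,-4.7,0,0,0],[0.9,-5.9,0,0,0],[0.9,-6.5,0,0,0],[1.5,-6.5,0,0,0],[2.5,-6.5,0,0,0]]])

```text
t: 4.28
position: [0.4049, 0.1591, 0.207]
orientation: [0.995, 0.097, -0.001, 0.0]
wrist_force: [0.5, -0.4, -2.7]
grip_width: 0.06
```

servo_tool(targets=[[[1.0,0,0,0,0],[2.0,0,0,0,0],[3.0,0,0,0,0],[3.7,0,0,0,0],[4.0,0,0,0,0],[4.0,0,0,0,0]]])

```text
t: 4.78
position: [0.5231, 0.1822, 0.2045]
orientation: [0.995, 0.097, -0.003, 0.001]
wrist_force: [0.4, -0.2, -5.1]
grip_width: 0.0597
```

```bash
python3 - <<'E'
from h import *
from cell import get_state,snapshot
st=get_state();s=snapshot("wrist");cv2.imwrite("pics/w2.png",s["frame"][:,:,::-1]);pickle.dump((st,s),open("w2.pkl","wb"))
plan([.526,.181,.06],10.8)
E
```

```text
t 4.83 pos [0.5222 0.182  0.2049] az 11.10 tilt z [-0.0052 -0.0015 -1.    ] q [ 0.269  0.31   1.509 -0.     1.328  1.646] w 0.0597 F [-0.7  0.  -5. ]
shift [0.14 0.06 4.83] turn 0.06 rows 3.5 0.0
```

View pics/w2.png

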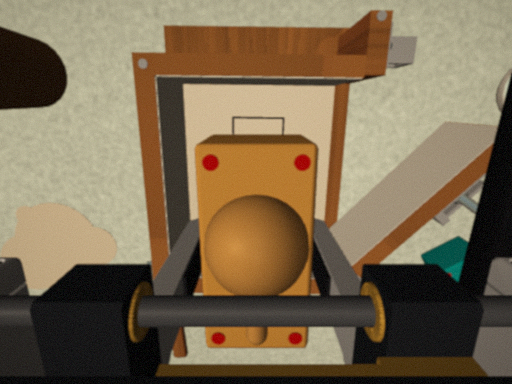

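```bash
python3 - <<'E'
from h import *
st,s=pickle.load(open("w2.pkl","rb"));M=tcpT(st)@s["hand_eye"]
def px(u,v,z):
    r=M[:3,:3]@[(u-s["cx"])/s["fx"],(v-s["cy"])/s["fy"],1];return M[:3,3]+r*(z-M[2,3])/r[2]
A=px(233,117.5,.012);B=px(284,118,.012);print(A,B,np.linalg.norm(A-B));d=A-B;a=np.arctan2(-d[0],d[1]);print(np.degrees(a));c=(A+B)/2;print("centre",c-.062*np.array([np.cos(a),np.sin(a),0]))
g=cv2.resize(s["frame"][70:150,130:400],None,fx=3,fy=3,interpolation=2);cv2.imwrite("pics/c5.png",g[:,:,::-1])
# block top in tool
P=cloud(s,tcpT(st));h=cv2.cvtColor(s["frame"],cv2.COLOR_RGB2HSV);z=P[...,2]
m=(h[...,0]<25)&(h[...,1]>120)&(abs(z-.243)<.006)&(np.arange(384)[:,None]>140);m[:,:190]=0;m[:,320:]=0
print(rect(P[m]),np.median(z[m]))
E
```

```text
[0.58068547 0.22284725 0.012     ] [0.59215859 0.16136525 0.012     ] 0.06254333175819113
10.570351569000291
centre [0.52547415 0.1807328  0.012     ]
(array([525.3, 183.2]), array([119.6,  61. ]), 11.692924499511719) 0.24287902532297678
```

View pics/c5.png

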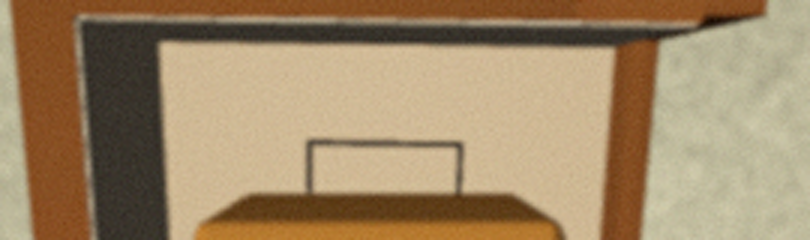

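```bash
python3 -c "
from h import *
plan([.5234,.180,.03],10.4)"
```

```text
t 4.83 pos [0.5222 0.182  0.2049] az 11.10 tilt z [-0.0052 -0.0015 -1.    ] q [ 0.269  0.31   1.509 -0.     1.328  1.646] w 0.0597 F [-0.7  0.  -5. ]
shift [0.06 0.07 5.83] turn 0.14 rows 4.2 0.1
```

servo_tool(targets=[[[0.03,0.04,0.5,0.1,0],[0.06,0.07,1.6,0.14,0],[0.06,0.07,2.8,0.14,0],[0.06,0.07,4.0,0.14,0],[0.06,0.07,5.0,0.14,0],[0.06,0.07,5.6,0.14,0],[0.06,0.07,5.7,0.14,0],[0.06,0.07,5.7,0.14,0]]])

```text
t: 5.5
position: [0.5224, 0.1799, 0.0332]
orientation: [0.996, 0.091, -0.004, 0.001]
wrist_force: [0.0, 0.5, -3.6]
grip_width: 0.0599
```

```bash
python3 -c "
from h import *
plan([.5234,.180,.0235],10.4)"
```

```text
t 5.50 pos [0.5224 0.1799 0.0332] az 10.41 tilt z [-0.0075 -0.0021 -1.    ] q [ 0.265  0.512  1.661 -0.     0.976  1.655] w 0.0599 F [ 0.   0.5 -3.6]
shift [0.04 0.   0.32] turn 0.0 rows 0.2 0.0
```

servo_tool(targets=[[[0.04,0,0.1,0,0],[0.04,0,0.2,0,0],[0.04,0,0.28,0,0],[0.04,0,0.33,0,0],[0.04,0,0.36,0,0],[0.04,0,0.36,0,0]]])

```text
t: 6.0
position: [0.5235, 0.1801, 0.0225]
orientation: [0.996, 0.091, -0.004, 0.001]
wrist_force: [0.4, 0.2, -5.1]
grip_width: 0.0599
```

servo_tool(targets=[[[0,0,0.04,0,0],[0,0,0.07,0,0],[0,0,0.07,0,0]]])

```text
t: 6.25
position: [0.5237, 0.1801, 0.0219]
orientation: [0.996, 0.091, -0.003, 0.001]
wrist_force: [-8.7, -3.8, 13.3]
grip_width: 0.06
```

servo_tool(targets=[[[0,0,0,0,0.68],[0,0,0,0,0.72],[0,0,0,0,0.8],[0,0,0,0,0.95],[0,0,0,0,1],[0,0,0,0,1]]])

```text
t: 6.75
position: [0.5237, 0.1801, 0.0218]
orientation: [0.996, 0.091, -0.003, 0.001]
wrist_force: [0.3, -0.8, -0.2]
grip_width: 0.0911
```

servo_tool(targets=[[[0,0,-0.3,0,1],[0,0,-1.0,0,1],[0,0,-2.0,0,1],[0,0,-3.2,0,1],[0,0,-4.4,0,1],[0,0,-5.6,0,1],[0,0,-6.3,0,1],[0,0,-6.5,0,1]]])

```text
t: 7.42
position: [0.5261, 0.1808, 0.2217]
orientation: [0.996, 0.091, -0.0, 0.0]
wrist_force: [-0.2, 0.0, 0.4]
grip_width: 0.0942
```

```bash
python3 - <<'E'
from h import *
from cell import get_state,snapshot
st=get_state();s=snapshot("wrist");cv2.imwrite("pics/w3.png",s["frame"][:,:,::-1]);pickle.dump((st,s),open("w3.pkl","wb"))
t=snapshot("scene");cv2.imwrite("pics/s3.png",t["frame"][:,:,::-1]);pickle.dump(t,open("s3.pkl","wb"))
P=cloud(s,tcpT(st));h=cv2.cvtColor(s["frame"],cv2.COLOR_RGB2HSV);z=P[...,2]
m=(h[...,0]<25)&(h[...,1]>110)&(abs(z-.062)<.005)&(np.linalg.norm(P[...,:2]-[.526,.181],axis=-1)<.075)
print(rect(P[m]),np.median(z[m]))
plan([.5234,.180,.21],10.4)
E
```

```text
(array([526.2, 181. ]), array([118.1,  59.2]), 10.548748970031738) 0.060250459525677175
t 7.52 pos [0.5253 0.1805 0.2179] az 10.41 tilt z [-0.0046 -0.0013 -1.    ] q [ 0.265  0.306  1.484 -0.     1.356  1.654] w 0.0938 F [ 0.9 -0.1 -0.9]
shift [-0.06  0.01  0.26] turn 0.0 rows 0.2 0.0
```

View pics/w3.png

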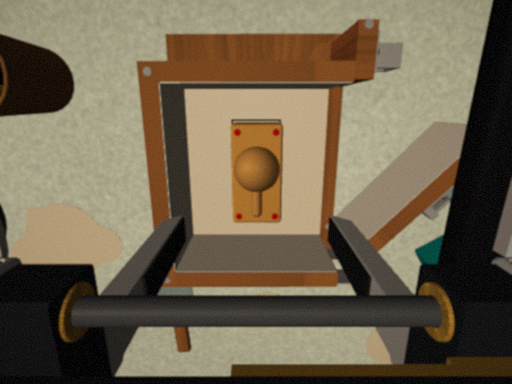

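The block stands on the outline: centre (526.2,181.0) against outline (525.7,180.8), yaw 10.5° against about 10.6°. Backing out the same way I came in.

servo_tool(targets=[[[-1,0,0,0,0.5],[-2.2,0,0,0,0],[-3.4,0,0,0,0],[-4.6,0,0,0,0],[-5.4,0.6,0,0,0],[-5.6,1.8,0,0,0],[-5.8,3.0,0,0,0],[-5.8,4.2,0,0,0]]])

```text
t: 8.18
position: [0.3753, 0.024, 0.2175]
orientation: [0.996, 0.091, -0.003, 0.0]
wrist_force: [-0.1, 0.7, 0.3]
grip_width: 0.044
```

servo_tool(targets=[[[0,1.2,0,0,0],[0,2.4,0,0,0],[0.5,3.6,0,0,0],[1,4.8,0,0,0],[1.5,6.0,0,0,0],[2.0,7.0,0,0,0],[2,7.0,0,0,0]]])

```text
t: 8.77
position: [0.4736, -0.1751, 0.2141]
orientation: [0.996, 0.09, -0.005, -0.0]
wrist_force: [-0.2, -0.4, -0.7]
grip_width: 0.0008
```

```bash
python3 - <<'E'
from h import *
from cell import get_state,snapshot
for n in ["scene","top"]:
    t=snapshot(n);cv2.imwrite(f"pics/{n}4.png",cv2.resize((t["frame"][80:320,170:360] if n=="scene" else t["frame"][80:300,160:370])[:,:,::-1],None,fx=2.4,fy=2.4,interpolation=2));pickle.dump(t,open(n+"4.pkl","wb"))
plan([.5234,-.280,.21],10.4)
E
```

```text
t 8.87 pos [ 0.4719 -0.1718  0.2148] az 10.42 tilt z [-1.020e-02  4.000e-04 -9.999e-01] q [-0.42   0.191  1.634 -0.004  1.326  0.97 ] w 0.0006 F [-0.4  0.3 -0.1]
shift [1.04 3.86 0.14] turn 0.0 rows 2.9 0.0
```

View pics/scene4.png

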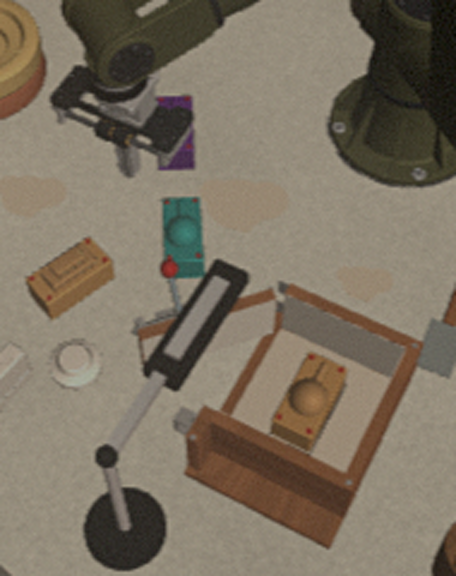

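View pics/top4.png

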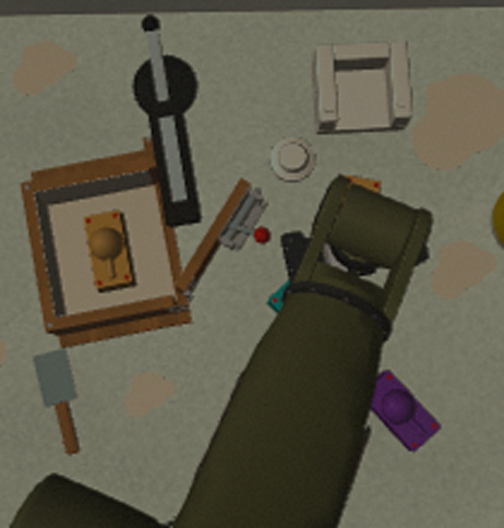

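```bash
python3 - <<'E'
from h import *
Q=[]
for n in ["scene","top"]:
    t=pickle.load(open(n+"4.pkl","rb"));P=cloud(t).reshape(-1,3);Q.append(P)
Q=np.vstack(Q);D=Q-[.4719,-.1718,.2148]
a=np.radians(10.42)
x=D[:,0]*np.cos(a)+D[:,1]*np.sin(a);y=D[:,0]*np.sin(a)-D[:,1]*np.cos(a)
b=-.42;rx=D[:,0]*np.cos(b)+D[:,1]*np.sin(b);ly=-D[:,0]*np.sin(b)+D[:,1]*np.cos(b)
m=(np.hypot(D[:,0],D[:,1])<.14)
for z0 in np.arange(-.0,.44,.02):
    k=m&(D[:,2]>z0)&(D[:,2]<=z0+.02)
    if k.sum()>3: print("%.2f n%d toolx %.3f %.3f tooly %.3f %.3f | radial %.3f %.3f lat %.3f %.3f"%(z0,k.sum(),x[k].min(),x[k].max(),y[k].min(),y[k].max(),rx[k].min(),rx[k].max(),ly[k].min(),ly[k].max()))
E
```

```text
-0.00 n27 toolx -0.004 0.015 tooly -0.011 0.014 | radial -0.009 0.016 lat -0.006 0.015
0.02 n34 toolx -0.007 0.014 tooly -0.013 0.015 | radial -0.011 0.018 lat -0.006 0.016
0.04 n37 toolx -0.004 0.017 tooly -0.013 0.016 | radial -0.010 0.018 lat -0.007 0.016
0.06 n16 toolx 0.004 0.015 tooly -0.012 0.014 | radial -0.003 0.018 lat -0.004 0.018
0.08 n18 toolx -0.027 0.035 tooly -0.078 0.080 | radial -0.066 0.074 lat -0.079 0.084
0.10 n216 toolx -0.033 0.040 tooly -0.083 0.083 | radial -0.073 0.077 lat -0.083 0.085
0.12 n536 toolx -0.033 0.039 tooly -0.087 0.093 | radial -0.073 0.081 lat -0.092 0.092
0.14 n395 toolx -0.033 0.038 tooly -0.087 0.089 | radial -0.071 0.075 lat -0.088 0.087
0.16 n61 toolx -0.017 0.038 tooly -0.039 0.018 | radial -0.036 0.038 lat 0.001 0.051
0.18 n288 toolx -0.036 0.043 tooly -0.039 0.038 | radial -0.043 0.042 lat -0.030 0.052
0.20 n65 toolx -0.033 0.039 tooly -0.032 0.034 | radial -0.033 0.040 lat -0.021 0.034
0.22 n69 toolx -0.033 0.047 tooly -0.056 0.033 | radial -0.032 0.041 lat -0.022 0.059
0.24 n200 toolx -0.090 0.065 tooly -0.095 0.059 | radial -0.091 0.042 lat -0.045 0.064
0.26 n480 toolx -0.086 0.069 tooly -0.113 0.069 | radial -0.131 0.046 lat -0.053 0.064
0.28 n1085 toolx -0.125 0.067 tooly -0.118 0.067 | radial -0.128 0.044 lat -0.059 0.063
0.30 n1742 toolx -0.123 0.058 tooly -0.118 0.060 | radial -0.127 0.031 lat -0.059 0.062
0.32 n1044 toolx -0.135 0.005 tooly -0.120 0.025 | radial -0.128 -0.027 lat -0.056 0.060
0.34 n1086 toolx -0.134 -0.048 tooly -0.115 -0.018 | radial -0.136 -0.071 lat -0.049 0.054
0.36 n317 toolx -0.130 -0.075 tooly -0.104 -0.046 | radial -0.140 -0.095 lat -0.035 0.035
```

```bash
python3 -c "
from h import *
plan([.529,-.0595,.21],58.7)"
```

```text
t 8.87 pos [ 0.4719 -0.1718  0.2148] az 10.42 tilt z [-1.020e-02  4.000e-04 -9.999e-01] q [-0.42   0.191  1.634 -0.004  1.326  0.97 ] w 0.0006 F [-0.4  0.3 -0.1]
shift [ 2.55 -3.34  0.14] turn -9.66 rows 3.0 6.8
```

servo_tool(targets=[[[0,0,0,-1.4,0.5],[0,0,0,-2.8,1],[0.3,-0.4,0,-4.2,1],[0.8,-1.1,0,-5.6,1],[1.4,-1.9,0,-7.0,1],[2.0,-2.7,0,-8.4,1],[2.55,-3.34,0.1,-9.66,1],[2.55,-3.34,0.1,-9.66,1]]])

```text
t: 9.53
position: [0.5291, -0.055, 0.2101]
orientation: [0.869, 0.495, -0.005, -0.004]
wrist_force: [-0.5, 0.3, -1.2]
grip_width: 0.0505
```

```bash
python3 - <<'E'
from h import *
from cell import get_state,snapshot
st=get_state();s=snapshot("wrist");cv2.imwrite("pics/w5.png",s["frame"][:,:,::-1]);pickle.dump((st,s),open("w5.pkl","wb"))
P=cloud(s,tcpT(st));h=cv2.cvtColor(s["frame"],cv2.COLOR_RGB2HSV)
m=((h[...,0]<5)|(h[...,0]>174))&(h[...,1]>150)&(P[...,2]>.1)
Q=P[m];print(len(Q),Q.mean(0),Q.max(0),Q.min(0))
plan([.529,-.0595,.21],58.7)
E
```

```text
989 [ 0.53901965 -0.02936096  0.19943004] [0.60983396 0.07220254 0.38744957] [ 0.43538205 -0.07279659  0.10405752]
t 9.58 pos [ 0.5284 -0.0567  0.2103] az 58.99 tilt z [-1.210e-02  9.000e-04 -9.999e-01] q [-1.750e-01  2.620e-01  1.558e+00 -1.000e-03  1.334e+00  3.660e-01] w 0.0543 F [-0.4 -0.9  0.8]
shift [-0.07  0.06  0.01] turn 0.06 rows 0.1 0.0
```

View pics/w5.png

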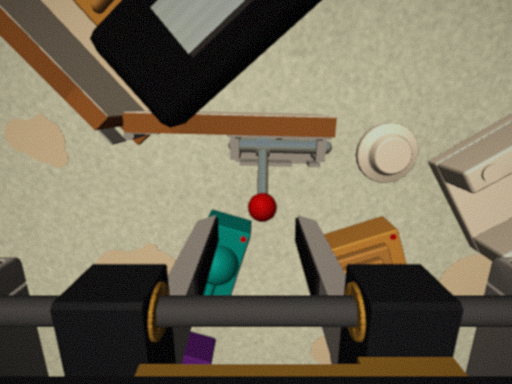

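```bash
python3 - <<'E'
from h import *
st,s=pickle.load(open("w5.pkl","rb"))
T=tcpT(st);P=cloud(s,T)
def q(u0,u1,v0,v1):return P[v0:v1,u0:u1].reshape(-1,3)
h=cv2.cvtColor(s["frame"],cv2.COLOR_RGB2HSV)
sub=np.zeros(h.shape[:2],bool);sub[190:225,245:280]=1
m=sub&((h[...,0]<6)|(h[...,0]>174))&(h[...,1]>150)
Q=P[m];A=np.c_[2*Q,np.ones(len(Q))];x=np.linalg.lstsq(A,(Q**2).sum(1),rcond=None)[0];print("sphere",x[:3],np.sqrt(x[3]+x[:3]@x[:3]),len(Q),Q[:,2].max())
g=q(140,325,118,132);g=g[abs(g[:,2]-.112)<.006];print("gate top",rect(g))
print("rod",np.median(q(250,318,143,149),axis=0))
for u,v in [(262,175),(262,185)]: print(P[v-1:v+2,u-1:u+2].reshape(-1,3).mean(0))
plan(list(x[:3]-[0,0,.019]),58.7)
E
```

```text
sphere [ 0.54771823 -0.02140667  0.26668292] 0.1232914297928051 591 0.3874495667543155
gate top (array([540.2,  10.1]), array([ 12., 172.]), 59.41535949707031)
rod [ 0.57218745 -0.03433869  0.09037107]
[ 0.54139046 -0.04345918  0.12035266]
[ 0.53773194 -0.04955076  0.12981314]
t 9.58 pos [ 0.5284 -0.0567  0.2103] az 58.99 tilt z [-1.210e-02  9.000e-04 -9.999e-01] q [-1.750e-01  2.620e-01  1.558e+00 -1.000e-03  1.334e+00  3.660e-01] w 0.0543 F [-0.4 -0.9  0.8]
shift [ 1.33 -0.07 -1.25] turn 0.06 rows 1.3 0.0
```

```bash
python3 - <<'E'
from h import *
st,s=pickle.load(open("w5.pkl","rb"))
T=tcpT(st);P=cloud(s,T)
h=cv2.cvtColor(s["frame"],cv2.COLOR_RGB2HSV)
sub=np.zeros(h.shape[:2],bool);sub[190:225,245:280]=1
m=sub&((h[...,0]<6)|(h[...,0]>174))&(h[...,1]>150)&(P[...,2]<.17)&(P[...,2]>.12)
Q=P[m]
from scipy.optimize import least_squares
r=least_squares(lambda c:np.linalg.norm(Q-c,axis=1)-.013,[.53,-.06,.145],loss="soft_l1",f_scale=.002);print("knob",r.x,len(Q),np.abs(r.fun).mean())
k=r.x
F0=np.array([.528,.172]);a=np.radians(10.7);ex=np.array([np.cos(a),np.sin(a)]);ey=np.array([-ex[1],ex[0]])
H=F0-.1*ex-.1*ey;print("hinge",H)
g=np.radians(-30.6);u=np.array([np.cos(g),np.sin(g)]);n=np.array([u[1],-u[0]])
print("along",(k[:2]-H)@u,"out",(k[:2]-H)@n)
plan(list(k-[0,0,.019]),59.2)
E
```

```text
knob [ 0.52934802 -0.06376521  0.14222908] 588 0.0004036453838930433
hinge [0.44830538 0.05517206]
along 0.1303008024797233 out 0.06112024105454146
t 9.58 pos [ 0.5284 -0.0567  0.2103] az 58.99 tilt z [-1.210e-02  9.000e-04 -9.999e-01] q [-1.750e-01  2.620e-01  1.558e+00 -1.000e-03  1.334e+00  3.660e-01] w 0.0543 F [-0.4 -0.9  0.8]
shift [-0.17  0.18  2.9 ] turn -0.04 rows 2.1 0.0
```

servo_tool(targets=[[[-0.17,0.18,0,0,1],[-0.17,0.18,0,0,1],[-0.17,0.18,0,0,1],[-0.17,0.18,0.6,0,1],[-0.17,0.18,1.5,0,1],[-0.17,0.18,2.4,0,1],[-0.17,0.18,2.9,0,1],[-0.17,0.18,2.9,0,1]]])

```text
t: 10.25
position: [0.5276, -0.0642, 0.1203]
orientation: [0.871, 0.491, -0.007, -0.005]
wrist_force: [0.1, 0.4, 0.1]
grip_width: 0.0939
```

servo_tool(targets=[[[0,0,0,0,0.6],[0,0,0,0,0.4],[0,0,0,0,0.35],[0,0,0,0,0.2],[0,0,0,0,0.2],[0,0,0,0,0.2],[0,0,0,0,0.2],[0,0,0,0,0.2]]])

```text
t: 10.92
position: [0.5276, -0.0642, 0.1204]
orientation: [0.871, 0.491, -0.007, -0.005]
wrist_force: [-0.2, -0.4, 0.9]
grip_width: 0.0439
```

```bash
python3 - <<'E'
from h import *
plan([0.5293,-.0638,.123],59.2)
# targets: rotate handle
g=np.radians(-30.6);n=np.array([np.sin(g),-np.cos(g)])
from cell import get_state
p=get_state()["position"];T=tcpT(get_state())[:3,:3]
for th in np.arange(.09,.83,.105):
    d=75*np.array([np.sin(.611+th)-np.sin(.611+.09),np.cos(.611+th)-np.cos(.611+.09)])/1000
    print(round(th,2),(T.T@np.r_[n*d[0],d[1]]/.03).round(2))
E
```

```text
t 10.92 pos [ 0.5276 -0.0642  0.1204] az 58.88 tilt z [-0.0169  0.0018 -0.9999] q [-0.189  0.355  1.656 -0.002  1.147  0.354] w 0.0439 F [-0.2 -0.4  0.9]
shift [ 0.04  0.04 -0.09] turn -0.06 rows 0.1 0.0
0.09 [0. 0. 0.]
0.2 [-0.19  0.    0.18]
0.3 [-0.36  0.01  0.38]
0.4 [-0.51  0.01  0.6 ]
0.51 [-0.63  0.02  0.83]
0.62 [-0.73  0.02  1.07]
0.72 [-0.81  0.03  1.32]
0.82 [-0.85  0.03  1.58]
```

servo_tool(targets=[[[0,0,0,0,0.1],[0,0,0,0,0.1],[0,0,0,0,0.1],[0,0,0,0,0.1],[0,0,0,0,0.1],[0,0,0,0,0.1]]])

```text
t: 11.42
position: [0.5277, -0.0642, 0.1204]
orientation: [0.871, 0.492, -0.007, -0.005]
wrist_force: [0.4, -1.2, -0.6]
grip_width: 0.0244
```

servo_tool(targets=[[[-0.19,0,0.18,0,0.1],[-0.36,0.01,0.38,0,0.1],[-0.51,0.01,0.6,0,0.1],[-0.63,0.02,0.83,0,0.1],[-0.73,0.02,1.07,0,0.1],[-0.81,0.03,1.32,0,0.1],[-0.85,0.03,1.55,0,0.1],[-0.85,0.03,1.55,0,0.1]]])

```text
t: 12.08
position: [0.5139, -0.0867, 0.0725]
orientation: [0.871, 0.491, -0.007, -0.005]
wrist_force: [-0.9, -3.3, 0.6]
grip_width: 0.024
```

```bash
python3 - <<'E'
from h import *
from cell import get_state,snapshot
st=get_state();s=snapshot("wrist");cv2.imwrite("pics/w6.png",s["frame"][:,:,::-1]);pickle.dump((st,s),open("w6.pkl","wb"))
plan([.529,-.0595,.21],58.7)
E
```

```text
t 12.13 pos [ 0.5141 -0.0866  0.0732] az 58.87 tilt z [-0.0179  0.0018 -0.9998] q [-0.236  0.398  1.721 -0.003  1.04   0.309] w 0.0248 F [-0.5 -2.   0.3]
shift [ 0.99 -0.12 -4.57] turn 0.03 rows 3.4 0.0
```

View pics/w6.png

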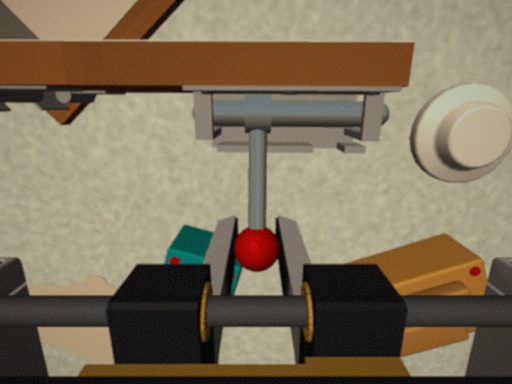

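```bash
python3 - <<'E'
from h import *
from cell import get_state
st=get_state();T=tcpT(st);p=T[:3,3];H=np.array([.4483,.0552])
for al in np.arange(0,32,4):
    R2=R.from_euler("z",al,degrees=True).as_matrix()[:2,:2]
    q=np.r_[H+R2@(p[:2]-H),p[2]];print(al,-al/5,(T[:3,:3].T@(q-p)/.03).round(2))
E
```

```text
0 0.0 [0. 0. 0.]
4 -0.8 [ 0.31  0.19 -0.01]
8 -1.6 [ 0.63  0.36 -0.01]
12 -2.4 [ 0.96  0.51 -0.02]
16 -3.2 [ 1.3   0.64 -0.02]
20 -4.0 [ 1.65  0.74 -0.02]
24 -4.8 [ 2.01  0.81 -0.03]
28 -5.6 [ 2.37  0.86 -0.03]
```

servo_tool(targets=[[[0.31,0.19,0,-0.8,0.1],[0.63,0.36,0,-1.6,0.1],[0.96,0.51,-0.01,-2.4,0.1],[1.3,0.64,-0.02,-3.2,0.1],[1.65,0.74,-0.02,-4.0,0.1],[2.01,0.81,-0.03,-4.8,0.1],[2.2,0.84,-0.03,-5.2,0.1],[2.2,0.84,-0.03,-5.2,0.1]]])

```text
t: 12.8
position: [0.5704, -0.042, 0.0732]
orientation: [0.737, 0.676, -0.006, -0.007]
wrist_force: [0.7, 0.5, -1.1]
grip_width: 0.0247
```

```bash
python3 - <<'E'
from h import *
from cell import get_state,snapshot
st=get_state();s=snapshot("wrist");cv2.imwrite("pics/w7.png",s["frame"][:,:,::-1]);pickle.dump((st,s),open("w7.pkl","wb"))
t=snapshot("scene");cv2.imwrite("pics/s7.png",cv2.resize(t["frame"][80:320,170:360][:,:,::-1],None,fx=2.4,fy=2.4,interpolation=2))
plan([.529,-.0595,.21],58.7)
E
```

```text
t 12.90 pos [ 0.5699 -0.0428  0.0732] az 84.81 tilt z [-0.0177  0.0021 -0.9998] q [-0.139  0.496  1.574 -0.     1.089 -0.048] w 0.0247 F [-0.   1.4 -0.7]
shift [-0.67 -1.39 -4.54] turn 5.22 rows 3.4 3.7
```

View pics/w7.png

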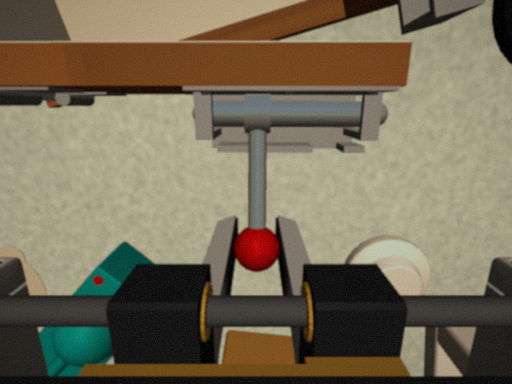

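View pics/s7.png

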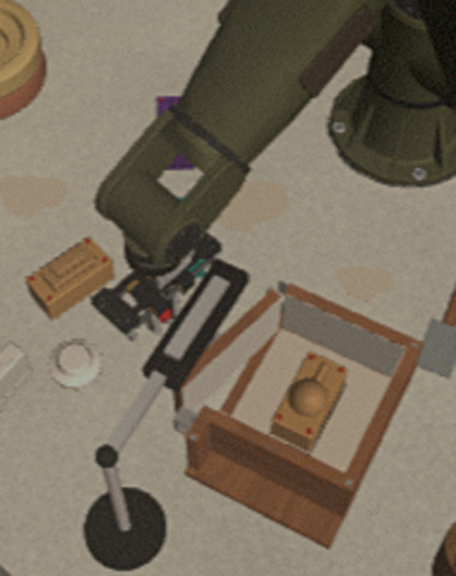

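servo_tool(targets=[[[0,0,0,0,0.5],[0,0,0,0,0.5],[0,0,0,0,0.5],[0,0,0,0,0.5],[-0.4,0,-0.2,0,0.5],[-0.9,0,-0.4,0,0.5],[-1.5,0,-0.5,0,0.3],[-1.5,0,-0.5,0,0]]])

```text
t: 13.57
position: [0.5661, -0.0908, 0.0894]
orientation: [0.739, 0.674, -0.006, -0.006]
wrist_force: [0.0, -0.6, 0.6]
grip_width: 0.0374
```

servo_tool(targets=[[[0,0,0,0,0],[0,0,0,0,0],[0,0,0,0,0],[0,0,0,0,0],[0,0,0,0,0]]])

```text
t: 13.98
position: [0.5661, -0.0903, 0.0893]
orientation: [0.739, 0.674, -0.006, -0.006]
wrist_force: [-0.0, 1.1, -0.1]
grip_width: 0.0037
```

```bash
cat >> h.py <<'E'
F0=np.array([.528,.172]);FA=np.radians(10.7);EX=np.array([np.cos(FA),np.sin(FA)]);EY=np.array([-EX[1],EX[0]])
def f2w(x,y,z): return np.r_[F0+x*EX+y*EY,z]
def w2f(p): return np.array([(p[:2]-F0)@EX,(p[:2]-F0)@EY,p[2]])
def knob(name="wrist",save=None):
    from cell import get_state,snapshot
    from scipy.optimize import least_squares
    from scipy import ndimage
    st=get_state();s=snapshot(name)
    if save: cv2.imwrite(save,s["frame"][:,:,::-1]); pickle.dump((st,s),open("last.pkl","wb"))
    P=cloud(s,tcpT(st));h=cv2.cvtColor(s["frame"],cv2.COLOR_RGB2HSV);z=P[...,2]
    m=((h[...,0]<6)|(h[...,0]>174))&(h[...,1]>150)
    l,n=ndimage.label(m)
    if n==0: print("no red");return
    i=1+np.argmax(ndimage.sum(m,l,range(1,n+1)));m=(l==i);v,u=np.nonzero(m);print("blob",u.mean(),v.mean(),m.sum())
    Q=P[m&(z>.02)&(z<.17)]
    if len(Q)<10: print("no depth",len(Q));return
    c=np.median(Q,0)-[0,0,.01]
    r=least_squares(lambda c:np.linalg.norm(Q-c,axis=1)-.013,c,loss="soft_l1",f_scale=.001)
    k=r.x;print("knob w",k.round(4),"frame",w2f(k).round(4),"tcp frame",w2f(st["position"]).round(4),len(Q),np.abs(r.fun).mean())
    return k
E
python3 - <<'E'
from h import *
knob(save="pics/w8.png")
plan([.529,-.0595,.21],100.7)
E
```

```text
blob 255.63063063063063 159.1198891198891 1443
knob w [ 0.571  -0.0419  0.0996] frame [ 0.0025 -0.2181  0.0996] tcp frame [-0.0112 -0.2648  0.0893] 1434 0.00036416586271811944
t 14.03 pos [ 0.5661 -0.0903  0.0892] az 84.72 tilt z [-0.0165  0.0014 -0.9999] q [-0.221  0.479  1.559 -0.002  1.12  -0.128] w 0.0014 F [-0.2  0.9 -0.3]
shift [ 0.91 -1.39 -4.  ] turn -3.2 rows 3.1 2.2
```

View pics/w8.png

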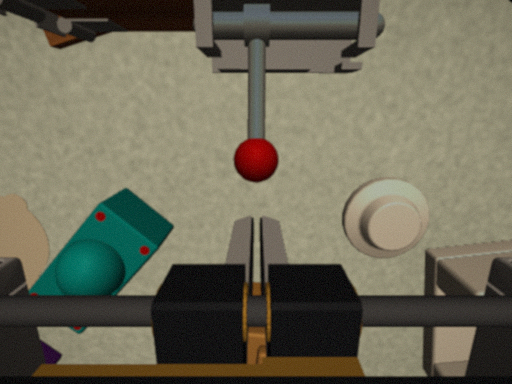

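```bash
python3 - <<'E'
from h import *
from cell import get_state
st=get_state();T=tcpT(st);p=T[:3,3]
for f in [16,14,12,10,8,6,4,2,0,-1.5]:
    a=np.radians(f);o=.111 if f==16 else .108
    x=-.1+.131*np.cos(a)-o*np.sin(a);y=-.1-.131*np.sin(a)-o*np.cos(a)
    q=f2w(x,y,.089);print(f,"%.3f %.3f"%(x,y),(T[:3,:3].T@(q-p)/.03).round(2),"turn",round(-(100.7-f-84.7)/5,2))
E
```

```text
16 -0.005 -0.243 [0.77 0.01 0.01] turn -0.0
14 0.001 -0.236 [1.02 0.13 0.01] turn -0.4
12 0.006 -0.233 [1.18 0.25 0.  ] turn -0.8
10 0.010 -0.229 [1.34 0.36 0.  ] turn -1.2
8 0.015 -0.225 [ 1.51  0.47 -0.  ] turn -1.6
6 0.019 -0.221 [ 1.68  0.57 -0.  ] turn -2.0
4 0.023 -0.217 [ 1.85  0.66 -0.  ] turn -2.4
2 0.027 -0.213 [ 2.03  0.75 -0.01] turn -2.8
0 0.031 -0.208 [ 2.21  0.83 -0.01] turn -3.2
-1.5 0.034 -0.205 [ 2.35  0.89 -0.01] turn -3.5
```

servo_tool(targets=[[[0.4,0,0,0,0],[0.77,0.01,0,0,0],[1.02,0.13,0,-0.4,0],[1.18,0.25,0,-0.8,0],[1.34,0.36,0,-1.2,0],[1.51,0.47,0,-1.6,0],[1.68,0.57,0,-2.0,0],[1.85,0.66,0,-2.4,0]]])

```text
t: 14.7
position: [0.5914, -0.0358, 0.0889]
orientation: [0.663, 0.749, -0.005, -0.007]
wrist_force: [-0.9, -1.7, 0.9]
grip_width: 0.0007
```

```bash
python3 - <<'E'
from h import *
knob(save="pics/w9.png")
plan(f2w(.032,-.207,.089),100.7)
E
```

```text
blob 255.79396226415093 202.83245283018869 1325
knob w [ 0.5891 -0.0133  0.0996] frame [ 0.0257 -0.1934  0.0996] tcp frame [ 0.0237 -0.2159  0.0889] 1323 0.0003646786167985191
t 14.75 pos [ 0.5917 -0.035   0.0889] az 97.14 tilt z [-0.0163  0.0015 -0.9999] q [-1.210e-01  5.180e-01  1.499e+00 -1.000e-03  1.141e+00 -2.450e-01] w 0.0004 F [-0.8  0.4 -0.1]
shift [ 0.29  0.24 -0.01] turn -0.71 rows 0.3 0.5
```

View pics/w9.png

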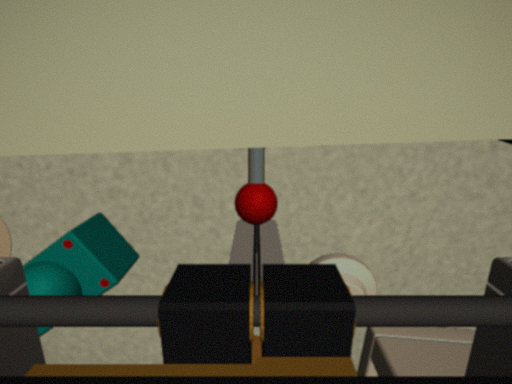

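servo_tool(targets=[[[0.1,0.08,0,-0.3,0],[0.2,0.16,0,-0.7,0],[0.29,0.24,0,-0.7,0],[0.36,0.24,0,-0.7,0],[0.42,0.24,0,-0.7,0],[0.42,0.24,0,-0.7,0]]])

```text
t: 15.25
position: [0.5984, -0.0248, 0.0899]
orientation: [0.639, 0.769, -0.006, -0.004]
wrist_force: [2.5, -23.9, 3.9]
grip_width: 0.0008
```

```bash
python3 - <<'E'
from h import *
knob(save="pics/w10.png")
plan(f2w(.032,-.207,.089),100.7)
E
```

```text
blob 89.6470588235294 282.6862745098039 51
knob w [ 0.4719 -0.1171  0.0361] frame [-0.1088 -0.2736  0.0361] tcp frame [ 0.0327 -0.2064  0.0899] 51 0.00044601512592108326
t 15.30 pos [ 0.5984 -0.0248  0.0899] az 100.58 tilt z [-0.0133 -0.004  -0.9999] q [-0.1    0.528  1.482 -0.006  1.145 -0.282] w 0.0004 F [  1.9 -24.1   4.3]
shift [-0.02 -0.02  0.03] turn -0.02 rows 0.0 0.0
```

servo_tool(targets=[[[-0.1,0,0,0,0],[-0.5,0,0,0,0],[-1.2,0,0,0,0],[-2.0,0,0,0,0],[-2.5,0,0,0,0],[-2.5,0,0,0,0]]])

```text
t: 15.8
position: [0.6124, -0.101, 0.0898]
orientation: [0.64, 0.768, -0.006, -0.004]
wrist_force: [0.0, 0.7, -0.2]
grip_width: 0.0011
```

```bash
python3 - <<'E'
from h import *
knob(save="pics/w11.png")
st,s=pickle.load(open("last.pkl","rb"));P=cloud(s,tcpT(st))
for v in range(20,240,20):
    print(v,[w2f(P[v,u]).round(3).tolist() for u in (150,200,300)])
E
```

```text
blob 255.4226475279107 63.91653375863902 1881
knob w [ 0.5949 -0.0037  0.1005] frame [ 0.0331 -0.1851  0.1005] tcp frame [ 0.0323 -0.284   0.0898] 1876 0.0003970896009043461
20 [[-0.055, -0.137, -0.002], [-0.014, -0.137, -0.002], [0.068, -0.138, -0.001]]
40 [[-0.057, -0.152, -0.001], [-0.015, -0.152, -0.002], [0.069, -0.153, -0.003]]
60 [[-0.058, -0.168, -0.001], [-0.016, -0.168, -0.003], [0.069, -0.168, -0.002]]
80 [[-0.06, -0.184, -0.001], [-0.017, -0.184, -0.002], [0.07, -0.184, -0.002]]
100 [[-0.062, -0.2, -0.002], [-0.017, -0.2, -0.002], [0.071, -0.201, -0.003]]
120 [[-0.063, -0.217, -0.0], [-0.018, -0.218, -0.002], [0.071, -0.218, -0.001]]
140 [[-0.065, -0.235, -0.002], [-0.019, -0.235, -0.0], [0.072, -0.236, -0.002]]
160 [[-0.067, -0.254, -0.001], [-0.021, -0.254, -0.002], [0.072, -0.254, -0.001]]
180 [[-0.069, -0.273, -0.002], [-0.021, -0.273, -0.002], [0.073, -0.273, -0.001]]
200 [[-0.071, -0.293, -0.002], [-0.022, -0.293, -0.001], [0.071, -0.286, 0.019]]
220 [[-0.073, -0.313, -0.001], [-0.024, -0.313, -0.001], [0.071, -0.303, 0.023]]
```

View pics/w11.png

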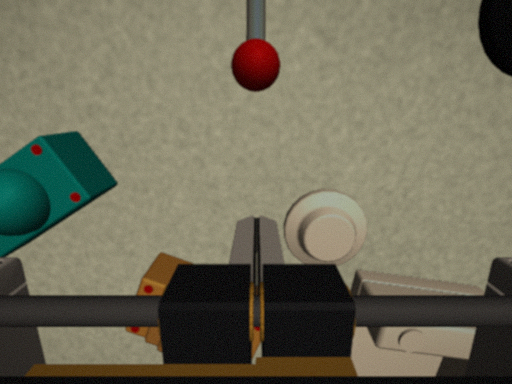

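Gate measured shut: knob at frame (33,-185), and the arm felt 24 N at the stop. Next I turn the tool so the lamp-side finger of the open gripper can work the knob, which keeps the body clear of the lamp.

servo_tool(targets=[[[0,0,0,1.4,0.5],[0,0,0,2.8,1],[0,0,0,4.2,1],[0,0,0,5.6,1],[0,0,0,7.0,1],[0,0,0,8.4,1],[0,0,0,9.8,1],[0,0,0,11.2,1]]])

```text
t: 16.52
position: [0.6121, -0.0983, 0.0896]
orientation: [0.927, 0.376, -0.007, -0.001]
wrist_force: [-0.5, 0.3, 0.6]
grip_width: 0.0503
```

```bash
python3 - <<'E'
from h import *
plan(f2w(.0,-.275,.083),10.7)
E
```

```text
t 16.52 pos [ 0.6121 -0.0983  0.0896] az 44.18 tilt z [-0.0139 -0.0031 -0.9999] q [-0.216  0.571  1.414 -0.007  1.169  0.587] w 0.0503 F [-0.5  0.3  0.6]
shift [-0.79 -0.77  0.24] turn 6.7 rows 0.8 4.7
```

servo_tool(targets=[[[-0.2,-0.2,0,1.4,1],[-0.4,-0.4,0.1,2.8,1],[-0.6,-0.6,0.2,4.2,1],[-0.79,-0.77,0.24,5.6,1],[-0.79,-0.77,0.24,6.7,1],[-0.79,-0.77,0.24,6.7,1],[-0.79,-0.77,0.24,6.7,1]]])

```text
t: 17.1
position: [0.579, -0.0975, 0.0829]
orientation: [0.995, 0.095, -0.007, 0.001]
wrist_force: [0.6, -0.9, 0.1]
grip_width: 0.0933
```

```bash
python3 - <<'E'
from h import *
plan(f2w(.003,-.248,.08),10.7)
from cell import get_state,snapshot
st=get_state();print(w2f(st["position"]))
s=snapshot("wrist");cv2.imwrite("pics/w12.png",s["frame"][:,:,::-1])
P=cloud(s,tcpT(st))
# finger cloud in tool frame
Q=(P.reshape(-1,3)-st["position"])@tcpT(st)[:3,:3]
m=(abs(Q[:,0])<.02)&(abs(Q[:,1])<.08)&(abs(Q[:,1])>.03)&(Q[:,2]>-.06)&(Q[:,2]<.01);q=Q[m]
for sgn in(-1,1):
    k=q[q[:,1]*sgn>0]; print(sgn,len(k),k.min(0),k.max(0)) if len(k) else 0
E
```

```text
t 17.10 pos [ 0.579  -0.0975  0.0829] az 10.90 tilt z [-0.0138 -0.0029 -0.9999] q [-0.226  0.512  1.524 -0.007  1.118  1.157] w 0.0933 F [ 0.6 -0.9  0.1]
shift [ 0.1  -0.87  0.1 ] turn 0.04 rows 0.6 0.0
[ 9.05003216e-05 -2.74243186e-01  8.29434236e-02]
-1 2116 [-0.00778663 -0.05922635 -0.05998884] [ 0.01112339 -0.04633484  0.00297995]
1 2123 [-0.00778258  0.04578508 -0.05997477] [0.01108141 0.05909873 0.00296531]
```

View pics/w12.png

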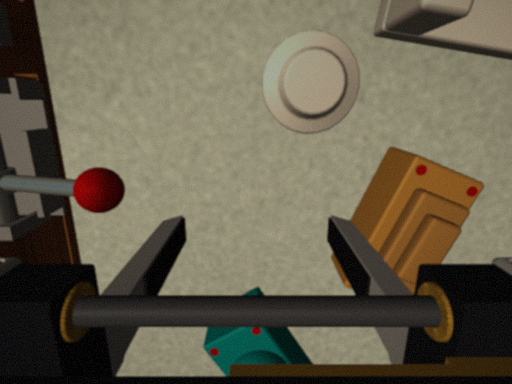

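servo_tool(targets=[[[0.0,-0.3,0.1,0,1],[0.0,-0.6,0.15,0,1],[0.05,-0.87,0.15,0,1],[0.1,-0.87,0.15,0,1],[0.2,-0.87,0.15,0,1],[0.2,-0.87,0.15,0,1]]])

```text
t: 17.65
position: [0.5806, -0.0707, 0.0785]
orientation: [0.995, 0.096, -0.007, 0.001]
wrist_force: [-0.1, -0.5, 0.3]
grip_width: 0.0939
```

```bash
python3 - <<'E'
from h import *
knob(save="pics/w13.png")
plan(f2w(.056,-.248,.08),10.7)
E
```

```text
blob 142.33051869722559 203.34861278648975 1658
knob w [ 0.5947 -0.004   0.1005] frame [ 0.0329 -0.1853  0.1005] tcp frame [ 0.0066 -0.2482  0.0785] 1652 0.00038970212911732454
t 17.70 pos [ 0.5803 -0.0709  0.0784] az 10.94 tilt z [-0.0135 -0.0031 -0.9999] q [-0.182  0.513  1.535 -0.006  1.106  1.201] w 0.0939 F [-0.3  0.4 -0. ]
shift [ 1.66 -0.01 -0.08] turn 0.05 rows 1.2 0.0
```

View pics/w13.png

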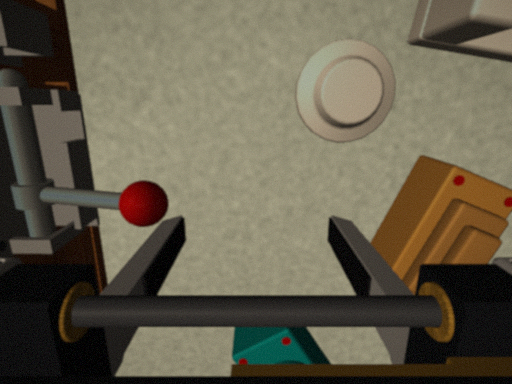

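servo_tool(targets=[[[0.25,0,0,0,1],[0.5,0,0,0,1],[0.75,0,0,0,1],[1.0,0,0,0,1],[1.2,0,0,0,1],[1.35,0,0,0,1],[1.45,0,0,0,1],[1.45,0,0,0,1]]])

```text
t: 18.37
position: [0.6235, -0.0626, 0.0776]
orientation: [0.995, 0.095, -0.007, 0.001]
wrist_force: [-0.8, -0.1, -0.0]
grip_width: 0.0938
```

```bash
python3 - <<'E'
from h import *
knob(save="pics/w14.png")
plan(f2w(.058,-.248,.08),10.7)
E
```

```text
blob 143.30476765238382 210.5763427881714 1657
knob w [0.6338 0.0032 0.1001] frame [ 0.0726 -0.1855  0.1001] tcp frame [ 0.0503 -0.2482  0.0776] 1651 0.0003762450484907315
t 18.42 pos [ 0.6232 -0.0625  0.0776] az 10.93 tilt z [-0.0133 -0.0028 -0.9999] q [-0.156  0.598  1.402 -0.005  1.154  1.226] w 0.0940 F [ 0.8 -0.1  0.2]
shift [ 0.26 -0.   -0.08] turn 0.05 rows 0.2 0.0
```

View pics/w14.png

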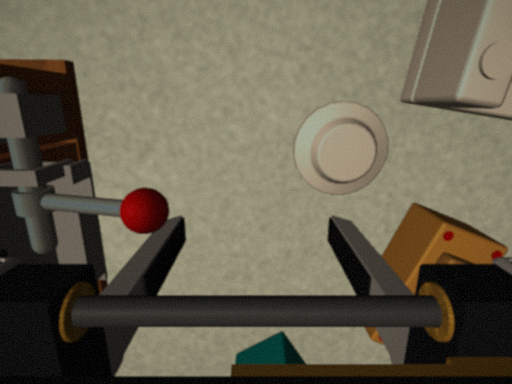

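The bolt is in the keeper and the knob is at x = 72.6. I'll push the last few millimetres to the stop.

servo_tool(targets=[[[0.06,0,0,0,1],[0.12,0,0,0,1],[0.18,0,0,0,1],[0.22,0,0,0,1],[0.22,0,0,0,1]]])

```text
t: 18.83
position: [0.6273, -0.0618, 0.0763]
orientation: [0.995, 0.096, -0.01, 0.001]
wrist_force: [-17.6, -6.4, 1.2]
grip_width: 0.0941
```

```bash
python3 - <<'E'
from h import *
knob()
plan(f2w(.058,-.248,.08),10.7)
E
```

```text
blob 144.0859232175503 214.06093845216333 1641
knob w [0.6358 0.0032 0.0989] frame [ 0.0746 -0.1858  0.0989] tcp frame [ 0.0541 -0.2482  0.0763] 1637 0.0003784514757193104
t 18.88 pos [ 0.6273 -0.0618  0.0763] az 10.99 tilt z [-0.0203 -0.0036 -0.9998] q [-0.153  0.612  1.383 -0.007  1.166  1.228] w 0.0938 F [-17.1  -5.6   1.3]
shift [ 0.13 -0.01 -0.12] turn 0.06 rows 0.1 0.0
```

servo_tool(targets=[[[-0.3,0,0,0,1],[-0.5,0.4,0,0,1],[-0.5,0.9,-0.6,0,1],[-0.3,1.0,-1.4,0,1],[0.2,1.0,-1.7,0,1],[0.68,0.9,-1.7,0,1],[0.68,0.6,-1.7,0,1],[0.68,0.6,-1.7,0,1]]])

```text
t: 19.55
position: [0.6517, -0.0746, 0.1266]
orientation: [0.995, 0.096, -0.01, 0.001]
wrist_force: [-0.5, 1.0, -0.4]
grip_width: 0.0938
```

```bash
python3 - <<'E'
from h import *
knob(save="pics/w15.png")
plan(f2w(.0746,-.249,.122),10.7)
E
```

```text
blob 148.14903846153845 215.1658653846154 832
knob w [0.6357 0.0032 0.0988] frame [ 0.0745 -0.1858  0.0988] tcp frame [ 0.0758 -0.2652  0.1266] 830 0.0004037286690735628
t 19.60 pos [ 0.6514 -0.0751  0.1265] az 11.04 tilt z [-0.0208 -0.0033 -0.9998] q [-0.168  0.614  1.255 -0.007  1.292  1.212] w 0.0943 F [ 0.6  0.2 -0.4]
shift [-0.02 -0.56  0.15] turn 0.07 rows 0.4 0.0
```

View pics/w15.png

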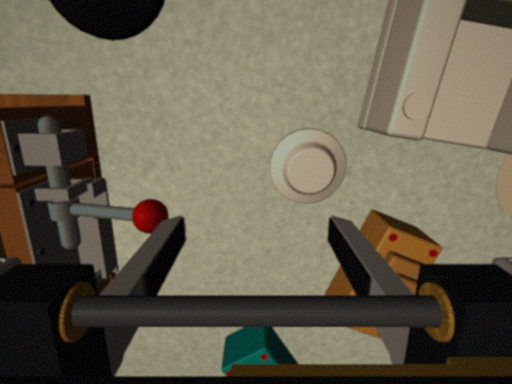

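```bash
python3 - <<'E'
from h import *
from cell import get_state
T=tcpT(get_state());p=T[:3,3]
for y,z in [(-.2485,.124),(-.2485,.114),(-.2495,.106),(-.2497,.0974),(-.249,.0869),(-.2466,.0759),(-.2426,.0654),(-.2398,.060),(-.2398,.057)]:
    print(y,z,(T[:3,:3].T@(f2w(.0748,y,z)-p)/.03).round(2))
E
```

```text
-0.2485 0.124 [-0.01 -0.57  0.08]
-0.2485 0.114 [-0.01 -0.57  0.42]
-0.2495 0.106 [-0.   -0.54  0.68]
-0.2497 0.0974 [ 0.01 -0.53  0.97]
-0.249 0.0869 [ 0.01 -0.56  1.32]
-0.2466 0.0759 [ 0.02 -0.64  1.69]
-0.2426 0.0654 [ 0.03 -0.77  2.04]
-0.2398 0.06 [ 0.03 -0.86  2.22]
-0.2398 0.057 [ 0.04 -0.86  2.32]
```

First part of the press, to just below level, followed by a check.

servo_tool(targets=[[[0,-0.3,0,0,1],[0,-0.57,0.08,0,1],[0,-0.57,0.25,0,1],[0,-0.57,0.42,0,1],[0,-0.55,0.6,0,1],[0,-0.53,0.8,0,1],[0,-0.53,0.97,0,1],[0,-0.53,1.0,0,1]]])

```text
t: 20.27
position: [0.6478, -0.0612, 0.0955]
orientation: [0.995, 0.096, -0.01, 0.002]
wrist_force: [2.2, -6.8, 1.8]
grip_width: 0.094
```

```bash
python3 - <<'E'
from h import *
knob(save="pics/w16.png")
from cell import get_state
T=tcpT(get_state());p=T[:3,3];plan(p,10.7)
for y,z in [(-.249,.0869),(-.2466,.0759),(-.2426,.0654),(-.2398,.060),(-.2398,.057)]:
    print(y,z,(T[:3,:3].T@(f2w(.0748,y,z)-p)/.03).round(2))
E
```

```text
blob 153.4569138276553 221.01603206412827 499
knob w [0.6358 0.0017 0.0904] frame [ 0.0744 -0.1873  0.0904] tcp frame [ 0.0745 -0.2514  0.0955] 498 0.0004839836726062974
t 20.32 pos [ 0.6479 -0.0612  0.0958] az 10.98 tilt z [-0.0203 -0.0049 -0.9998] q [-0.147  0.633  1.299 -0.008  1.228  1.235] w 0.0935 F [ 1.5 -6.4  0.5]
shift [0. 0. 0.] turn 0.06 rows 0.0 0.0
-0.249 0.0869 [ 0.02 -0.08  0.3 ]
-0.2466 0.0759 [ 0.02 -0.16  0.66]
-0.2426 0.0654 [ 0.03 -0.29  1.01]
-0.2398 0.06 [ 0.04 -0.39  1.19]
-0.2398 0.057 [ 0.04 -0.39  1.29]
```

View pics/w16.png

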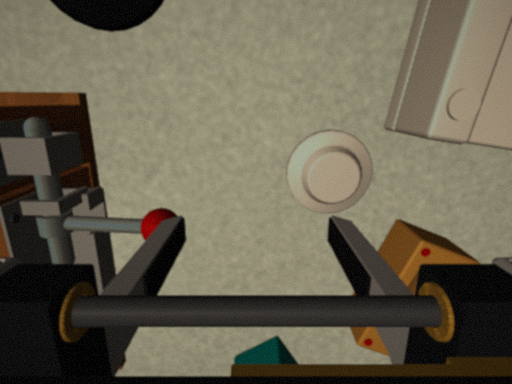

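The finger slid off to the outboard side of the ball: tip at z 0.096, knob at z 0.090, handle near 0.89. I'll lift, place it further inboard over the ball (still about 5 mm from the lamp) and press again.

servo_tool(targets=[[[0,0.2,-0.3,0,1],[0,0.2,-0.75,0,1],[0,0.1,-0.8,0,1],[0,-0.1,-0.8,0,1],[0,-0.26,-0.8,0,1],[0,-0.26,-0.75,0,1],[0,-0.26,-0.75,0,1]]])

```text
t: 20.9
position: [0.6465, -0.0528, 0.1173]
orientation: [0.995, 0.096, -0.011, 0.001]
wrist_force: [-0.1, -0.3, -0.7]
grip_width: 0.0938
```

```bash
python3 - <<'E'
from h import *
k=knob(save="pics/w17.png")
from cell import get_state,snapshot
st=get_state();T=tcpT(st);p=T[:3,3];plan(p,10.7)
for y,z in [(-.243,.105),(-.243,.095),(-.243,.0869),(-.2425,.0759),(-.2385,.0654),(-.2345,.058),(-.2345,.056)]:
    print(y,z,(T[:3,:3].T@(f2w(.0748,y,z)-p)/.03).round(2))
t=snapshot("scene");cv2.imwrite("pics/s17.png",cv2.resize(t["frame"][140:300,190:350][:,:,::-1],None,fx=3.7,fy=3.7,interpolation=2))
E
```

```text
blob 182.22658610271904 212.26132930513594 662
knob w [0.6358 0.0019 0.0906] frame [ 0.0743 -0.1872  0.0906] tcp frame [ 0.0747 -0.2428  0.1173] 662 0.0012564260809394439
t 20.95 pos [ 0.6466 -0.0531  0.1176] az 11.01 tilt z [-0.0213 -0.0048 -0.9998] q [-0.135  0.608  1.287 -0.008  1.267  1.246] w 0.0943 F [ 0.3  0.5 -0.9]
shift [0. 0. 0.] turn 0.06 rows 0.0 0.0
-0.243 0.105 [ 0.01 -0.01  0.42]
-0.243 0.095 [ 0.02 -0.01  0.75]
-0.243 0.0869 [ 0.02 -0.01  1.02]
-0.2425 0.0759 [ 0.03 -0.02  1.39]
-0.2385 0.0654 [ 0.04 -0.16  1.74]
-0.2345 0.058 [ 0.05 -0.29  1.98]
-0.2345 0.056 [ 0.05 -0.29  2.05]
```

View pics/w17.png

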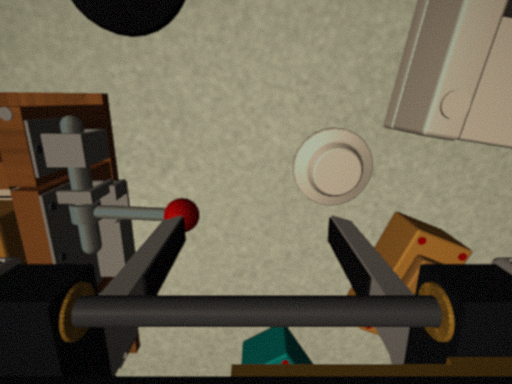

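View pics/s17.png

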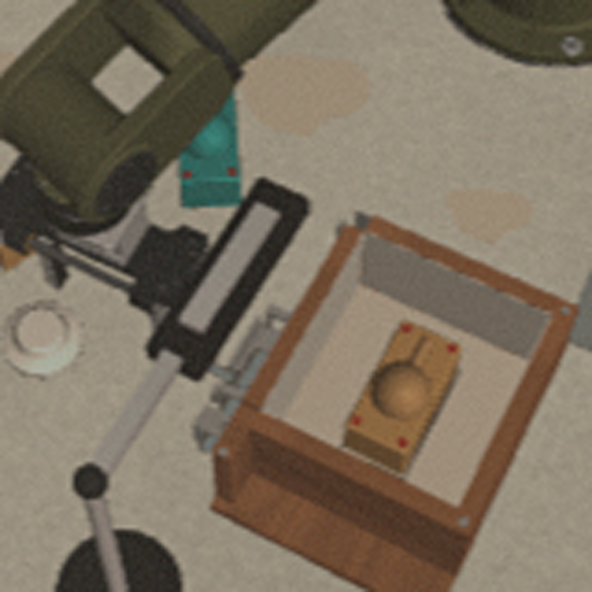

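servo_tool(targets=[[[0.01,-0.01,0.2,0,1],[0.01,-0.01,0.42,0,1],[0.01,-0.01,0.55,0,1],[0.02,-0.01,0.7,0,1],[0.02,-0.01,0.85,0,1],[0.02,-0.01,0.95,0,1]]])

```text
t: 21.5
position: [0.6465, -0.0531, 0.0885]
orientation: [0.995, 0.096, -0.011, 0.001]
wrist_force: [0.5, -0.5, 0.4]
grip_width: 0.0939
```

```bash
python3 - <<'E'
from h import *
k=knob(save="pics/w18.png")
from cell import get_state
st=get_state();T=tcpT(st);p=T[:3,3];plan(p,10.7)
for y,z in [(-.243,.0869),(-.2425,.0759),(-.2385,.0654),(-.2345,.058),(-.2345,.056)]:
    print(y,z,(T[:3,:3].T@(f2w(.0748,y,z)-p)/.03).round(2))
E
```

```text
blob 177.66 216.948 500
knob w [0.6357 0.0019 0.0761] frame [ 0.0742 -0.1871  0.0761] tcp frame [ 0.0746 -0.2432  0.0885] 498 0.0006548702866841862
t 21.55 pos [ 0.6463 -0.053   0.088 ] az 10.98 tilt z [-0.0222 -0.0046 -0.9997] q [-0.135  0.638  1.312 -0.008  1.214  1.247] w 0.0942 F [-0.1 -1.2 -0.2]
shift [0. 0. 0.] turn 0.06 rows 0.0 0.0
-0.243 0.0869 [ 0.01 -0.    0.04]
-0.2425 0.0759 [ 0.02 -0.02  0.4 ]
-0.2385 0.0654 [ 0.03 -0.15  0.75]
-0.2345 0.058 [ 0.04 -0.28  1.  ]
-0.2345 0.056 [ 0.04 -0.28  1.07]
```

servo_tool(targets=[[[0.01,0,0.15,0,1],[0.02,-0.01,0.3,0,1],[0.02,-0.03,0.45,0,1],[0.03,-0.09,0.6,0,1],[0.03,-0.15,0.75,0,1],[0.04,-0.22,0.88,0,1],[0.04,-0.28,1.0,0,1],[0.04,-0.28,1.02,0,1]]])

```text
t: 22.22
position: [0.6454, -0.0444, 0.0574]
orientation: [0.995, 0.096, -0.011, 0.001]
wrist_force: [-0.7, -2.5, 7.2]
grip_width: 0.0939
```

```bash
python3 - <<'E'
from h import *
k=knob(save="pics/w19.png")
plan(f2w(.0748,-.2345,.055),10.7)
E
```

```text
blob 175.61556603773585 216.9693396226415 424
knob w [0.6339 0.0114 0.0463] frame [ 0.0742 -0.1774  0.0463] tcp frame [ 0.0751 -0.2345  0.0574] 421 0.0005900502604358203
t 22.27 pos [ 0.6454 -0.0445  0.0577] az 11.00 tilt z [-0.0215 -0.0048 -0.9998] q [-0.122  0.669  1.337 -0.008  1.157  1.26 ] w 0.0942 F [-2.3 -2.7  5.1]
shift [-0.01 -0.    0.09] turn 0.06 rows 0.1 0.0
```

View pics/w19.png

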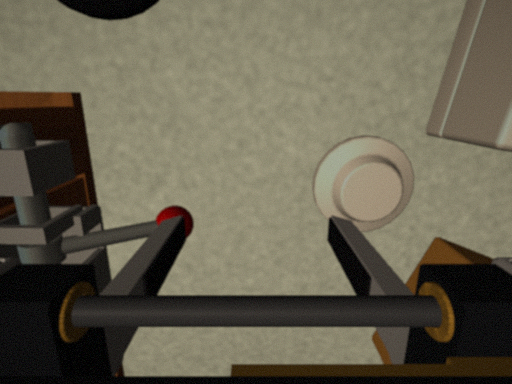

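servo_tool(targets=[[[0,0,0.06,0,1],[0,0,0.12,0,1],[0,0,0.12,0,1]]])

```text
t: 22.52
position: [0.6463, -0.0445, 0.0563]
orientation: [0.995, 0.096, -0.009, 0.002]
wrist_force: [-3.6, -2.5, 18.0]
grip_width: 0.094
```

servo_tool(targets=[[[0,0,-0.2,0,1],[0,0.3,-0.4,0,1],[0,1.0,-0.6,0,1],[0,2.0,-0.8,0,1],[0,2.5,-1.2,0,1],[0,2.5,-2.2,0,1],[0,2.5,-2.2,0,1]]])

```text
t: 23.1
position: [0.6636, -0.1197, 0.1276]
orientation: [0.995, 0.095, -0.006, 0.003]
wrist_force: [0.1, -0.4, 0.4]
grip_width: 0.0941
```

```bash
python3 - <<'E'
from h import *
from cell import snapshot
k=knob(save="pics/w20.png")
plan(f2w(-.10,-.30,.2),10.7)
for n in ["scene","top"]:
    t=snapshot(n);cv2.imwrite(f"pics/{n}20.png",cv2.resize((t["frame"][80:320,170:360] if n=="scene" else t["frame"][80:300,160:370])[:,:,::-1],None,fx=2.4,fy=2.4,interpolation=2));pickle.dump(t,open(n+"20.pkl","wb"))
E
```

```text
blob 109.81141868512111 197.76643598615917 578
knob w [0.6344 0.0114 0.0459] frame [ 0.0747 -0.1776  0.0459] tcp frame [ 0.0791 -0.3118  0.1276] 573 0.00047028527412957324
t 23.15 pos [ 0.6631 -0.1189  0.1253] az 10.95 tilt z [-0.0137 -0.0058 -0.9999] q [-0.228  0.651  1.199 -0.009  1.304  1.154] w 0.0939 F [ 0.5  0.4 -0.1]
shift [-5.99 -0.38 -2.4 ] turn 0.05 rows 4.7 0.0
```

View pics/w20.png

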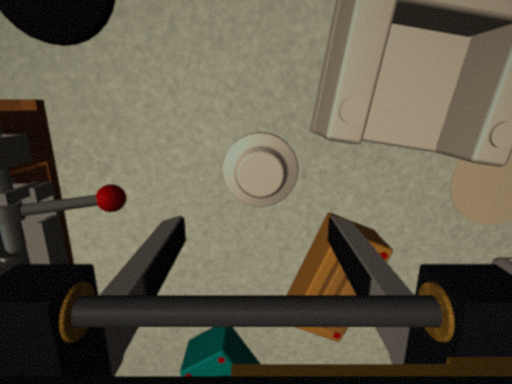

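View pics/scene20.png

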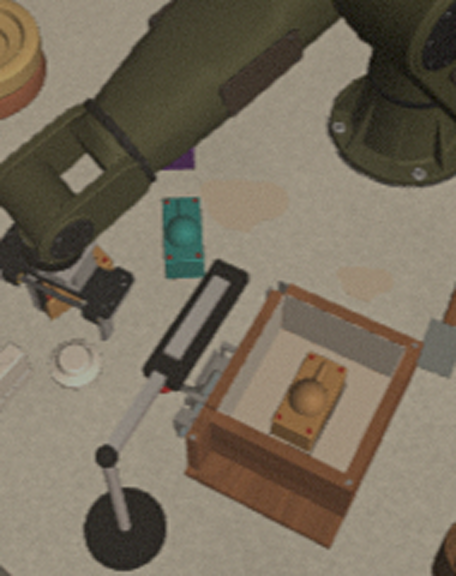

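servo_tool(targets=[[[0,0.2,-0.8,0,1],[-0.3,0.6,-1.6,0,1],[-1.2,0.9,-2.2,0,1],[-2.2,1.2,-2.4,0,1],[-3.3,1.5,-2.4,0,1],[-4.3,1.8,-2.4,0,1],[-4.8,2.0,-2.4,0,1],[-4.8,2.0,-2.4,0,1]]])

```text
t: 23.92
position: [0.5309, -0.2051, 0.1963]
orientation: [0.995, 0.095, -0.01, 0.001]
wrist_force: [1.2, 0.3, 0.7]
grip_width: 0.0941
```

```bash
python3 - <<'E'
from h import *
from cell import snapshot,get_state
D={}
for n in ["scene","top"]:
    t=snapshot(n);cv2.imwrite(f"pics/{n}21.png",cv2.resize((t["frame"][80:320,170:360] if n=="scene" else t["frame"][80:300,160:370])[:,:,::-1],None,fx=2.4,fy=2.4,interpolation=2));D[n]=t
    P=cloud(t);z=P[...,2];s0=pickle.load(open(n+"0.pkl","rb"));P0=cloud(s0)
    def inbox(P,lo,hi):
        F=P.reshape(-1,3);G=np.c_[(F[:,:2]-F0)@EX,(F[:,:2]-F0)@EY,F[:,2]];return G[((G>lo)&(G<hi)).all(1)]
    for nm,lo,hi in [("block",(-.08,-.05,.056),(.08,.07,.068)),("gate",(-.085,-.13,.106),(.095,-.07,.118)),("lamp",(-.04,-.17,.255),(.14,-.07,.285))]:
        for tag,PP in(("before",P0),("now",P)):
            g=inbox(PP,lo,hi)
            if len(g)>10: print(n,nm,tag,rect(g),len(g))
    for nm,c in [("step",(.579,-.222)),("teal",(.53,-.13))]:
        for tag,PP in(("before",P0),("now",P)):
            Q=PP.reshape(-1,3);k=Q[(np.linalg.norm(Q[:,:2]-c,axis=1)<.08)&(abs(Q[:,2]-.05)<.005)]
            if len(k)>10: print(n,nm,tag,rect(k),len(k))
print(w2f(get_state()["position"]),get_state()["t"],get_state()["qvel"].round(3))
E
```

```text
scene block now (array([-0.9, 10.5]), array([ 60.6, 123.4]), 89.27338409423828) 404
scene gate before (array([ -67. , -115.2]), array([22.7, 61.3]), 47.063236236572266) 86
scene gate now (array([  4.8, -89.2]), array([ 21.8, 179.3]), 89.6349868774414) 314
scene lamp before (array([  58. , -123.2]), array([ 51.1, 163.6]), 88.77367401123047) 848
scene lamp now (array([  58.5, -123.7]), array([ 50.7, 163.2]), 88.50736999511719) 844
scene step before (array([ 581.4, -219.2]), array([ 63.2, 118.7]), 78.87184143066406) 234
scene step now (array([ 580.1, -218.6]), array([ 64.5, 120.8]), 78.83985137939453) 240
scene teal before (array([ 505.2, -159.1]), array([ 49. , 152.8]), 50.16161346435547) 113
scene teal now (array([ 504.4, -160.9]), array([ 52.5, 152.1]), 50.376808166503906) 121
top block now (array([-2.5,  8.2]), array([ 60.1, 119.3]), 89.2944107055664) 305
top gate before (array([ -68.6, -116.8]), array([19.3, 56. ]), 46.78470993041992) 55
top gate now (array([  5.2, -90.7]), array([ 19. , 179.3]), 89.54652404785156) 194
top lamp before (array([  57.1, -126. ]), array([ 49.6, 167.2]), 88.05924224853516) 724
top lamp now (array([  56.8, -125.9]), array([ 49.7, 165.6]), 88.05567932128906) 728
top step before (array([ 578.8, -222.2]), array([ 59.8, 119.5]), 78.7132339477539) 240
top teal before (array([ 502.9, -161.5]), array([ 45.6, 152.6]), 50.45039749145508) 108
[-0.06480559 -0.37022673  0.19631854] 24.0167 [ 0.019  0.02  -0.021  0.002  0.001  0.005]
```

View pics/top21.png

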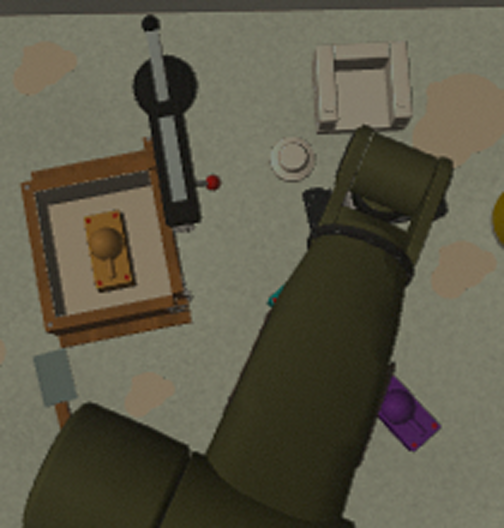

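View pics/scene21.png

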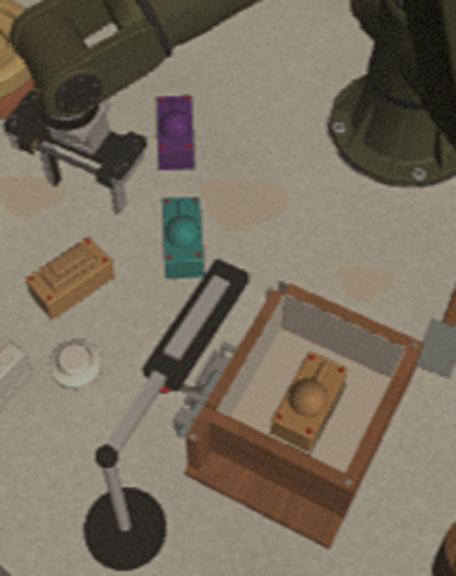

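servo_tool(targets=[[[0,0,0,0,1],[0,0,0,0,1],[0,0,0,0,1]]])

```text
t: 24.27
position: [0.5336, -0.2032, 0.1957]
orientation: [0.995, 0.096, -0.01, 0.001]
wrist_force: [0.4, -0.2, -0.5]
grip_width: 0.0939
```

```bash
python3 -c "
from cell import job,get_state
print(get_state()['t'],get_state()['wrist_force']);print(job.job_done())"
```

```text
24.2667 [ 0.36575831 -0.1627792  -0.50491137]
the job is handed in; nothing more can be done
None
```

The domed tan block is on the outline, and the gate is shut, bolted and locked. I handed the job in at about 24 s with the robot touching nothing.

**How it went:** I set the block down with light contact before releasing it. I turned the handle to about 0.76 rad while the gate was still open, away from the lamp. Then I shut the gate, slid the bolt across and pressed the knob down with one finger of the open gripper. The tool stayed nearly upright throughout, because the moves gave no way to lean it.

**Last checks:**

| Item | Result |
|---|---|
| Block | Within about 2.5 mm of the outline (about 0.5 mm by the wrist camera), under 1° off square |
| Gate | Shut; about 24 N felt at the stop |
| Bolt | About 0.0495 m across; about 17 N at the stop |
| Handle | Fully down in the notch; knob 46 mm above the bench (47.5 mm expected), 18 N at the stop |
| Lamp and stepped block | Not moved, compared with the first pictures |
| Other things on the bench | Not measured, except that the turquoise block reads within about 2 mm of before; nothing looked moved |

**What went wrong or disagreed:**
- The first press on the knob slipped off its outer side. I lifted, placed the finger further in and pressed again, and that worked.
- The wide cameras and the wrist camera differ by 1 to 2 mm, which is within calibration.
- The clearance to the lamp during the press was only about 5 mm by calculation, but I felt no contact.

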